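# Shut down the board-cleaning corner

### The arm

A 6-joint arm with a two-finger parallel gripper is mounted at the origin on the work surface. World frame = base frame: x ahead of the robot, y to its left, z up, the work surface at z = 0. Lengths are in m, angles in rad, forces in N, time in s.
With the tool pointing down it reaches from about 0.35 to 0.975 m from the base axis. Payload 17.4 kg.
Tool frame: the origin (TCP) lies midway between the tips of the shut fingers; the grasp point (between the pads) lies 19 mm behind it; z points along the fingers, y is the line along which they close (so a half turn about z gives the same grasp; the last joint's range is limited). The gripper opens to 85 mm and grips with 20 to 120 N. Pads are 22 mm wide; open, the fingers measure 114 mm over their backs; the gripper's body (76 mm by 85 mm) begins 54 mm behind the grasp point. The pads swing forward as they close: fully open they stand 13 mm farther back than shut.
Start: joints at [-1.348, 0.116, 1.442, -0, 1.584, -0.038], TCP at [0.174, -0.652, 0.231] pointing down, gripper open.
Joint ranges: [-2.83, 2.83], [-0.83, 2.19], [0.07, 2.5], [-1.14, 4.28], [0.01, 3], [-2.97, 2.97]. Speed limits (rad/s): [1.89, 1.89, 2.22, 3.14, 3.14, 3.14].

### API

Orientations are given as a rotation vector (axis times angle).
In Python, from cell import bot, read_camera, job gives the robot as it stands. The module is installed in compiled form; this text tells all that it offers.
- The arm moves only by the tool drive_tool, never from a script. Its argument "deltas" is a list of rows, each a list of 7 numbers: the shift along the world's x, y, z normalised to -1 to 1, where 1 is 0.8 m, then the turn, a rotation vector about the world's x, y, z normalised to -1 to 1, where 1 is pi/4 rad, then the opening, from 0 (shut) to 1 (fully open). A call has exactly 8 rows; each row is the pose to reach, as a shift and turn from the pose commanded when the call began; what a row does not reach only later rows make up. A row lasts 1/12 s, in which the tool goes at most 41.7 mm and 7.16 degrees, less where a joint would pass 70% of its speed; a pose out of reach is approached as far as the arm can. A call with a number of a shift or a turn outside -1 to 1 is refused whole. A call with a gripper value outside its range is refused whole. The fingers move at their own pace and stop on an object; "force" is the grip in N (left out, the last holds). Time passes only in rows, so rows that repeat a pose let the fingers close, or fill a call up. It gives the time, the measured TCP pose, the force, the opening and the grip force at its end, in the units of the state.
- bot.get_obs(): the state, without advancing time (a new reading comes with each control period).
- read_camera(name): name is "side" or "top"; returns a dict with "pixels" (480x640x3 uint8, red, green, blue), "vertical_fov" (degrees; the focal length in pixels is half the picture's height over the tangent of half this angle, whatever the lens; pixels are square), "cx", "cy" (the principal point, pixels), "R" (3x3) and "t" (3): a world point X has camera coordinates R X + t. Camera axes: x right, y down, z forward; pixel columns grow to the right and rows downward; lengths in m; the calibration is good to about 2 mm. A picture is of the moment at which its call begins. There is no depth.
- job.sign_off(): hands the job in; it is judged then, once.
The state is a dict: "time_s": time; "qpos": joint angles; "qd": joint speeds; "joint_torque": joint torques, N m; "tcp_pos": TCP position; "tcp_rot": TCP orientation; "ft_force": force on the tool from outside, world axes, zero at the start; "moment": the same for the moment, N m; "grip_width": finger opening in m; "grip_force": force on a finger pad.
Only numpy, scipy, OpenCV 4.12 (cv2) and the standard library are available. Lean on these libraries where they do the work, as an engineer would, in place of code of your own. Each camera call takes 0.05 s, during which the arm holds its last target. There are 200 camera calls.

### The job

Shut down the cleaning corner of the repair bench: first lift both canisters by their handles off the warming plate and stand them upright, without dropping them, wholly on the cork mat beside it. Then hang every stencil plate from the rack by its hole on the drying rail, one to a peg, and last of all screw the caps of both solvent jars clockwise until fully home. Never tip the canisters, and leave the bottle, the tin and the screwdriver where they are.

Things in the scene. Friction and masses are not known exactly. Their poses are not given: they have to be found in the camera images.
- can_a: closed steel dip canister with a red band, standing on the warming plate at the start. Origin: centre of its underside, z up. Body 64 diameter, 72 high; a rigid stirrup handle over the lid: two 6 mm wires at y = +-27 and a black grip bar along local y, 60 long, 14 thick (x), 16 high, centred 118 above the origin, 38 mm free between bar and lid. About 0.35 kg
- can_b: closed steel dip canister with a blue band, standing on the warming plate at the start. Origin: centre of its underside, z up. Body 64 diameter, 72 high; a rigid stirrup handle over the lid: two 6 mm wires at y = +-27 and a black grip bar along local y, 60 long, 14 thick (x), 16 high, centred 118 above the origin, 38 mm free between bar and lid. About 0.35 kg
- warmer: grey warming plate with a flat steel top, 150 (x) x 210 (y) x 60 high, fixed. Origin: centre of its underside
- mat: cork mat fixed to the bench, 150 (x) x 210 (y) x 4 thick. Origin: centre of its underside. It lies beside the warming plate, which of the two is left or right varies
- rack: grey slotted rack, 246 long (y), 36 wide (x), 45 high, fixed; three slots along y, 80 apart, each 64 x 8 and 37 deep with its floor 8 above the bench, in which the stencil plates stand. Origin: centre of its underside
- rail: drying rail, fixed: wooden bar 250 long (y), 12 thick, from 135 to 165 above the bench on two posts, with three brass pegs pointing along its local -x (towards the robot). Origin: on the bench below the front face of the bar (the bar and posts fill local x 0 to 12, its foot -15 to 55)
- peg_1 (a point): middle of the axis of peg 1 of the rail (right seen from the robot); the peg is 8 diameter, runs along local x from +30 (bar face) to -29 (tip), rising 7 mm towards the tip; this point is 154 above the bench. Pegs are 80 apart
- peg_2 (a point): middle of the axis of peg 2 of the rail (middle seen from the robot); the peg is 8 diameter, runs along local x from +30 (bar face) to -29 (tip), rising 7 mm towards the tip; this point is 154 above the bench. Pegs are 80 apart
- peg_3 (a point): middle of the axis of peg 3 of the rail (left seen from the robot); the peg is 8 diameter, runs along local x from +30 (bar face) to -29 (tip), rising 7 mm towards the tip; this point is 154 above the bench. Pegs are 80 apart
- plate_1: aluminium stencil plate upright in a rack slot; may be absent. Origin: centre of its lower edge; z up, y across, x normal to it. Frame 60 wide (y), 80 high, 6 thick (x); above it a 44 x 44 x 6 eye block with a 21 mm through hole along x, 102 above the origin; above that an orange tab 26 wide, 10 thick, from 124 to 164 up: grip it across its 10 mm. 80 g. Front and back alike
- plate_1_eye (a point): centre of the hole of plate_1, axes as the plate's
- plate_2: aluminium stencil plate upright in a rack slot; may be absent. Origin: centre of its lower edge; z up, y across, x normal to it. Frame 60 wide (y), 80 high, 6 thick (x); above it a 44 x 44 x 6 eye block with a 21 mm through hole along x, 102 above the origin; above that an orange tab 26 wide, 10 thick, from 124 to 164 up: grip it across its 10 mm. 80 g. Front and back alike
- plate_2_eye (a point): centre of the hole of plate_2, axes as the plate's
- plate_3: aluminium stencil plate upright in a rack slot; may be absent. Origin: centre of its lower edge; z up, y across, x normal to it. Frame 60 wide (y), 80 high, 6 thick (x); above it a 44 x 44 x 6 eye block with a 21 mm through hole along x, 102 above the origin; above that an orange tab 26 wide, 10 thick, from 124 to 164 up: grip it across its 10 mm. 80 g. Front and back alike
- plate_3_eye (a point): centre of the hole of plate_3, axes as the plate's
- jar_a: amber solvent jar fixed to the bench, 56 diameter, 64 high, with a captive screw cap on top. Origin: centre of its underside. A red mark on its shoulder and side points along its local +x
- cap_a (a joint): turn of the black cap of jar_a (amber) about the vertical, rad: 0 = screwed fully home, grows counter-clockwise seen from above, up to 2.6 as it is unscrewed; starts between 1.0 and 2.4. Stays where it is left; turns with about 0.06 N m
- cap_a_grip (a point): middle of the black wing on the cap of jar_a (amber), on the turning axis, 89 above the bench. The wing is 38 long, 12 thick, 26 high (76 to 102 above the bench), on a 42 mm diameter cap; its length lies along this point's local x, a yellow mark on top lies at its +x end, which is over the jar's red mark when fully closed (wing direction = jar's x turned by the joint value)
- jar_b: white solvent jar fixed to the bench, 56 diameter, 64 high, with a captive screw cap on top. Origin: centre of its underside. A red mark on its shoulder and side points along its local +x
- cap_b (a joint): turn of the black cap of jar_b (white) about the vertical, rad: 0 = screwed fully home, grows counter-clockwise seen from above, up to 2.6 as it is unscrewed; starts between 1.0 and 2.4. Stays where it is left; turns with about 0.06 N m
- cap_b_grip (a point): middle of the black wing on the cap of jar_b (white), on the turning axis, 89 above the bench. The wing is 38 long, 12 thick, 26 high (76 to 102 above the bench), on a 42 mm diameter cap; its length lies along this point's local x, a yellow mark on top lies at its +x end, which is over the jar's red mark when fully closed (wing direction = jar's x turned by the joint value)
- flux_bottle: small bottle, 36 diameter, 85 high, bystander. Origin: centre of its underside
- tin: flat steel tin, 52 diameter, 22 high, bystander. Origin: centre of its underside
- driver: red-handled screwdriver, 120 long, lying on the bench, bystander. Origin: under its middle
Things that resemble listed ones, but are neither listed nor needed, are in the scene too. What is shaped like the jar_a but turquoise is not meant.

How it is judged:
By the outcome, as a careful person would: the job done as asked, in the order asked, and still so for the second after the job is handed in, with the robot touching nothing.
Of plate_1, plate_2, plate_3 only 2 to 3 are there at a start; the rules pass over those that are not, and their reading is None.
At some moment in a run one of can_a, can_b may be knocked a few centimetres aside while the robot is not near it.
It also fails if it takes over 210 s, if anything falls off the work surface, if the arm or the gripper's body presses on something with over 40 N, if the wrist force passes 120 N, or if a joint passes its speed limit or range.

## Working session

There is one attempt and no reset: what is moved stays moved. The work goes in short steps, Python scripts to look and compute and a tool call to move; the robot and the scene stay as the last step left them, time stands still between calls to the robot, and variables do not carry over. Pictures are saved under pics/ and viewed, at most 14 in all, crops included, and the job is handed in when it is done.

Besides the shell and the picture viewer there is one more tool, called after "Request:" in YAML: its name, and indented under it one key for each argument. drive_tool: Moves the arm, as the interface text tells. Its arguments: {"type":"object","properties":{"deltas":{"type":"array"},"force":{"type":"number"}},"required":["deltas"]}

```bash
mkdir -p pics
cat > h.py <<'E'
import numpy as np, cv2
from cell import bot, read_camera, job
def cam(n,save=None):
    c=read_camera(n)
    c['f']=240/np.tan(np.radians(c['vertical_fov'])/2)
    c['R']=np.array(c['R']);c['t']=np.array(c['t'])
    if save: cv2.imwrite('pics/'+save,c['pixels'][:,:,::-1])
    return c
def ray(c,u,v):
    d=c['R'].T@np.array([(u-c['cx'])/c['f'],(v-c['cy'])/c['f'],1.]); o=-c['R'].T@c['t']; return o,d
def onz(c,u,v,z):
    o,d=ray(c,u,v); return o+d*(z-o[2])/d[2]
def proj(c,X):
    p=c['R']@np.array(X)+c['t']; return np.array([c['cx']+c['f']*p[0]/p[2],c['cy']+c['f']*p[1]/p[2]])
def tri(c1,p1,c2,p2):
    o1,d1=ray(c1,*p1);o2,d2=ray(c2,*p2)
    A=np.stack([d1,-d2],1);s=np.linalg.lstsq(A,o2-o1,rcond=None)[0]
    a=o1+s[0]*d1;b=o2+s[1]*d2; return (a+b)/2,np.linalg.norm(a-b)
E
python3 - <<'E'
from h import *
for n in('top','side'):
    c=cam(n,n+'0.png'); print(n,c['f'],c['cx'],c['cy'],-c['R'].T@c['t'],c['R'].round(3).tolist())
print(bot.get_obs())
E
```

```text
top 455.08163073760824 320.21773506026443 238.23580173855527 [ 0.30743756 -0.00488604  0.95907868] [[0.107, -0.994, 0.003], [-0.974, -0.106, -0.202], [0.202, 0.019, -0.979]]
side 438.14568398409153 325.239585910039 241.2610031209865 [0.08917625 0.60933574 0.77965877] [[-0.824, -0.566, 0.006], [-0.389, 0.558, -0.733], [0.412, -0.607, -0.68]]
{'time_s': 0.1, 'qpos': array([-1.34778225e+00,  1.16456307e-01,  1.44221115e+00,  1.80516099e-05,
        1.58400374e+00, -3.77838314e-02]), 'qd': array([ 0.00081321, -0.00134635, -0.00242055, -0.00089303,  0.00189575,
        0.00116071]), 'joint_torque': array([ 3.63376152e-03, -7.33666134e+01, -6.33788037e+01, -6.21575555e-05,
        5.21392139e-03,  1.79489712e-05]), 'tcp_pos': array([ 0.17401813, -0.6520023 ,  0.23061579]), 'tcp_rot': array([-3.11385433e+00, -4.08360903e-01,  1.28406252e-04]), 'ft_force': array([ 0.58884743, -0.68176613, -0.36847596]), 'moment': array([-0.00304342,  0.02710281, -0.04891003]), 'grip_force': 0.0, 'grip_width': 0.08578063665809693}
```

View pics/top0.png

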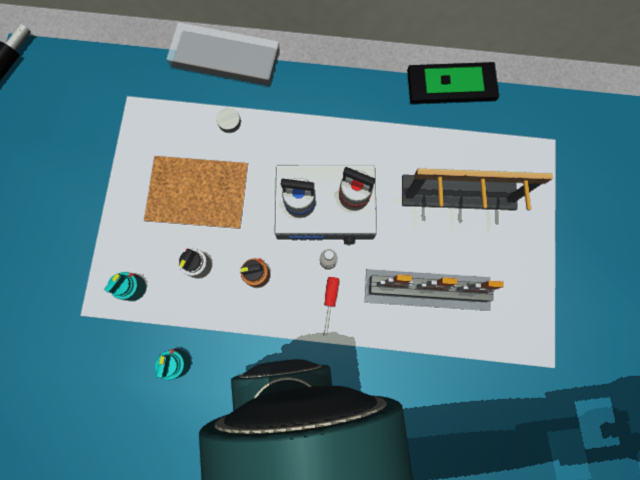

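View pics/side0.png

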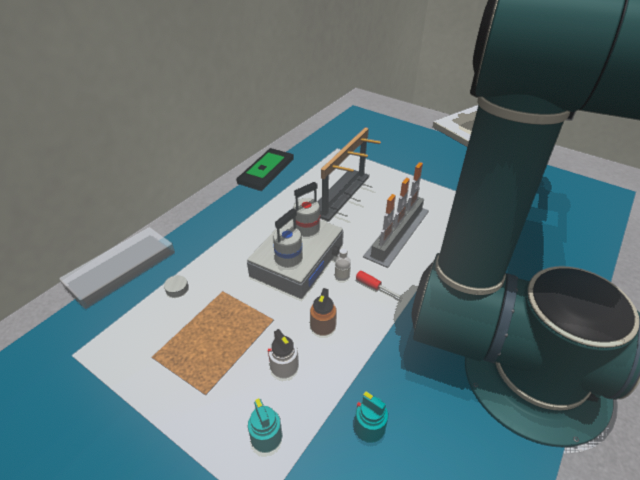

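Targets and lookalikes in the top view:
- **jar_a:** amber, (254,271). **jar_b:** white, (192,262).
- **Lookalikes:** turquoise jars at (125,285) and (171,364), not wanted. The white tin at (228,120) and the bottle at (328,258) are bystanders.
- **can_a:** red band, (356,188). **can_b:** blue band, (299,198).
- **Plates:** orange tabs at (403,279), (450,282) and (495,285).
- **Mat:** (195,192).

I'll measure next and check one close crop.

```bash
cat > m.py <<'E'
from h import *
def blobs(img,lo,hi,amin=15,roi=None):
    hsv=cv2.cvtColor(img,cv2.COLOR_RGB2HSV); m=cv2.inRange(hsv,lo,hi)
    if roi: z=np.zeros_like(m); x0,y0,x1,y1=roi; z[y0:y1,x0:x1]=m[y0:y1,x0:x1]; m=z
    n,l,s,c=cv2.connectedComponentsWithStats(m)
    out=[(c[i].round(1),s[i,4],cv2.minAreaRect(np.argwhere(l==i)[:,::-1].astype(np.float32))) for i in range(1,n) if s[i,4]>=amin]
    return out
def show(t,bs):
    print(t)
    for c,a,r in bs: print('  ',c,a,np.round(r[0],1),np.round(r[1],1),round(r[2],1))
E
python3 - <<'E'
from m import *
T=cam('top');S=cam('side')
for n,c in(('top',T),('side',S)):
    im=c['pixels']
    show(n+' orange',blobs(im,(8,190,130),(18,255,255),20))
    show(n+' yellow',blobs(im,(23,150,120),(35,255,255),3))
    show(n+' red',blobs(im,(0,150,80),(5,255,255),3)+blobs(im,(174,150,80),(180,255,255),3))
    show(n+' blue',blobs(im,(110,120,60),(125,255,255),10))
    show(n+' cork',blobs(im,(8,80,80),(20,189,255),800))
    show(n+' black',blobs(im,(0,0,0),(180,255,50),40,(160,140,540,300) if n=='top' else (240,150,440,360)))
im=T['pixels']
a=cv2.resize(im[235:305,90:290],None,fx=4,fy=4,interpolation=cv2.INTER_CUBIC)
b=cv2.resize(im[155:230,270:470],None,fx=4,fy=4,interpolation=cv2.INTER_CUBIC)
cv2.imwrite('pics/crop1.png',np.vstack([a,b])[:,:,::-1])
E
```

```text
top orange
top yellow
   [182.2 262.8] 27 [182.1 262.8] [3.6 6.7] 26.6
   [243.9 269. ] 27 [244. 269.] [4. 6.] 90.0
   [115.5 277.1] 21 [115.8 277.3] [2.8 6.4] 45.0
   [161.6 359.6] 26 [161.5 359.5] [7. 3.] 90.0
top red
   [356.3 184.8] 91 [356.5 184.5] [ 9. 11.] 90.0
   [258.9 259.9] 8 [259. 260.] [2. 2.] 90.0
   [130.4 274.3] 9 [130.3 274.2] [2.1 2.8] 45.0
   [331.3 291. ] 299 [331.1 291.2] [10.9 28.3] 9.5
   [171.4 350.8] 5 [171.5 351. ] [2. 1.] 90.0
top blue
   [298.  192.6] 80 [298.1 192.9] [11.3  7.6] 9.5
   [308.7 209.3] 12 [308.4 209.6] [ 1.4 10. ] 53.1
   [297.5 212.8] 10 [297.5 212.9] [9.1 0.9] 7.1
   [296.9 236.9] 37 [297. 237.] [16.  2.] 0.0
   [310.1 236.9] 17 [310. 237.] [8. 2.] -0.0
   [318.5 236.9] 16 [318. 237.] [2. 6.] 90.0
top cork
   [196.1 191.7] 6200 [195.5 191.4] [98.4 65.4] 4.6
top black
   [358.4 177.2] 192 [357.9 178.8] [32.  12.2] 22.4
   [297.  181.8] 73 [297.1 181.8] [30.4  2.4] 7.6
   [416.8 188.4] 276 [420.4 187.2] [18.  32.1] 82.1
   [532.9 185.3] 54 [534.  186.5] [ 7. 10.] 90.0
   [297.6 187.8] 101 [297.5 189.3] [32.   6.8] 7.4
   [507.  195.5] 299 [506. 198.] [17.4 36.8] 81.6
   [462.6 194.2] 193 [462.  198.5] [17. 36.] 90.0
   [348.9 237.8] 138 [348.5 239.5] [ 7. 49.] 90.0
   [189.6 258.8] 169 [189.5 260. ] [19.1 19.1] 45.0
   [253.6 270.3] 62 [251.9 268.8] [ 7.8 19.4] 76.0
side orange
side yellow
   [321.2 298.2] 20 [321.2 298.1] [3.1 5.4] 26.6
   [284.5 339.7] 23 [284.5 339.8] [6.4 3.3] 56.3
   [367.7 394.7] 26 [367.7 394.7] [7.5 3.1] 33.7
   [258.1 402.3] 25 [258.1 402.3] [7.  3.2] 71.6
side red
   [307.5 205.4] 15 [307.4 205.4] [2.2 5.7] 71.6
   [367.9 278.2] 153 [367.9 278.2] [23.3  6.7] 26.6
   [268.7 349.7] 3 [268.8 349.8] [0.7 1.4] 45.0
   [358.5 403.5] 4 [358.5 403.5] [1. 1.] 90.0
side blue
   [284.3 232.9] 10 [284.3 232.8] [1.4 4.9] 45.0
   [288.8 234.9] 19 [288.8 235.3] [2.8 6.4] 45.0
side cork
   [212.4 341.4] 5942 [212.5 338.5] [ 64.2 109.1] 42.5
side black
```

View pics/crop1.png

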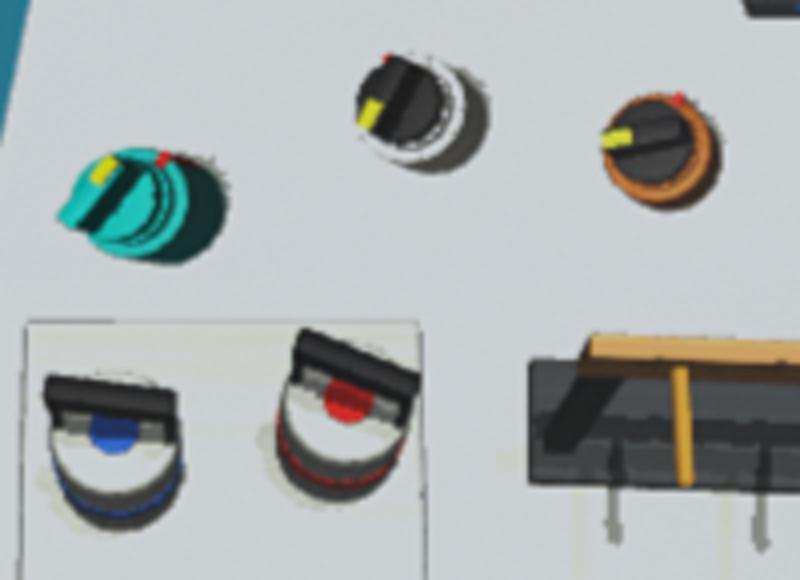

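The crop confirms the choice. The blue-banded and red-banded canisters stand on the plate, and the white-jar wing (190,260) and amber-jar wing (251,270) have yellow ends. The turquoise jar is a decoy. One last measurement before moving.

Run:
```python
from m import *
T=cam('top');S=cam('side')
f=lambda u,v,z:onz(T,u,v,z)[:2]
for n,e in(('red',((345.75,167.5),(375,179))),('blue',((281.5,179),(314.25,182.75)))):
    a,b=[f(*p,.186) for p in e]; d=b-a; L=np.hypot(*d); d/=L; nrm=np.array([d[1],-d[0]]); 
    if nrm[0]>0: nrm=-nrm
    print(n,'len',L.round(4),'bar centre',((a+b)/2+.007*nrm).round(4),'bar dir deg',np.degrees(np.arctan2(d[1],d[0])).round(1))
m=blobs(T['pixels'],(8,80,80),(20,189,255),800)[0][2]
print('mat',[f(*p,.004).round(3).tolist() for p in cv2.boxPoints(m)], f(*m[0],.004).round(3))
print('warmer tl/tr',f(275,166,.06).round(3),f(376,166,.06).round(3))
for n,c in(('top',T),('side',S)):
    print(n,[c['pixels'][v,u].tolist() for u,v in ([(403,278),(440,190)] if n=='top' else [(390,205),(370,142)])])
    roi=(370,140,560,310) if n=='top' else (320,120,430,230)
    show('or',blobs(c['pixels'],(5,120,90),(25,255,255),15,roi))
a=cv2.resize(T['pixels'][160:310,360:560],None,fx=4,fy=4,interpolation=cv2.INTER_CUBIC)
b=cv2.resize(S['pixels'][120:270,310:435],None,fx=4,fy=4,interpolation=cv2.INTER_CUBIC)
cv2.imwrite('pics/crop2.png',cv2.resize(np.hstack([a[:,:,::-1],b[:,:,::-1]]),(800,369),interpolation=cv2.INTER_AREA))
```

```text
red len 0.0562 bar centre [ 0.5855 -0.0463] bar dir deg -106.4
blue len 0.0588 bar centre [0.5589 0.0612] bar dir deg -90.6
mat [[0.503, 0.397], [0.651, 0.413], [0.656, 0.193], [0.508, 0.184]] [0.578 0.296]
warmer tl/tr [0.635 0.123] [ 0.658 -0.086]
top [[203, 154, 44], [204, 154, 58]]
or
   [484.2 174.1] 667 [484. 174.] [134.2   5.3] 2.0
   [440.1 191.1] 136 [440.1 191. ] [30.1  4.5] 87.0
   [483.5 193. ] 136 [483.5 193. ] [30.1  4.6] 84.8
   [526.6 193.3] 116 [527.1 194.4] [29.4  4.5] 81.9
   [403.4 277.7] 93 [403.5 278. ] [ 6. 15.] 90.0
   [448.9 280.6] 89 [449. 281.] [ 6. 14.] 90.0
   [494.7 283.7] 88 [495. 284.] [ 6. 14.] 90.0
side [[114, 77, 62], [81, 88, 90]]
or
   [345.2 147.6] 67 [343.9 148.9] [ 1.5 59.5] 46.7
   [369.1 140.2] 36 [370.  140.1] [18.4  2.3] 8.7
   [356.5 153.4] 39 [356.6 153.2] [19.4  2.3] 10.6
   [417.5 170.3] 71 [417.3 170.7] [ 4.7 16.7] 12.5
   [341.6 167.6] 38 [342.5 167.6] [19.6  2.4] 12.1
   [404.  185.1] 56 [403.3 185.8] [ 5.  17.1] 19.7
   [390.4 198.8] 40 [390.  199.5] [ 4.  11.6] 26.6
```

View pics/crop2.png

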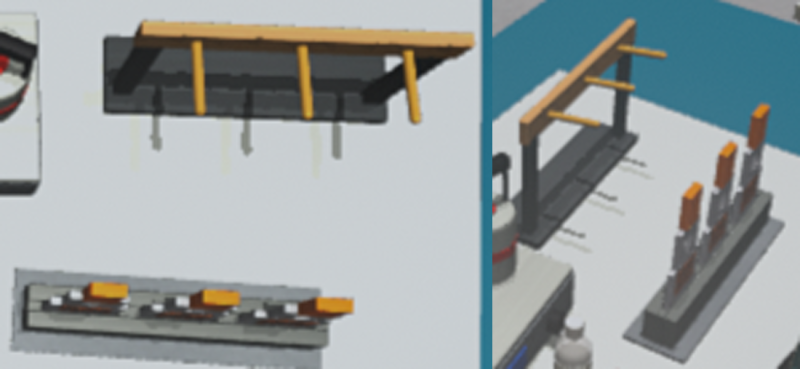

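The crop shows three plates in the rack with orange tabs at (403,278), (449,281) and (495,284). The pegs' midpoints are at (440,191), (484,193) and (527,194). First I move above the red canister.

Request:
drive_tool:
  deltas:
    - [0.171, 0.252, 0.05, 0, 0, 0.434, 1]
    - [0.171, 0.252, 0.05, 0, 0, 0.434, 1]
    - [0.171, 0.252, 0.05, 0, 0, 0.434, 1]
    - [0.171, 0.252, 0.05, 0, 0, 0.434, 1]
    - [0.171, 0.252, 0.05, 0, 0, 0.434, 1]
    - [0.171, 0.252, 0.05, 0, 0, 0.434, 1]
    - [0.171, 0.252, 0.05, 0, 0, 0.434, 1]
    - [0.171, 0.252, 0.05, 0, 0, 0.434, 1]

```text
time_s: 0.97
tcp_pos: [0.3118, -0.4495, 0.2722]
tcp_rot: [2.998, 0.935, 0.001]
ft_force: [-0.4, -0.6, -0.1]
grip_width: 0.0853
grip_force: 0.0
```

Request:
drive_tool:
  deltas:
    - [0.171, 0.252, 0, 0, 0, 0.434, 1]
    - [0.171, 0.252, 0, 0, 0, 0.434, 1]
    - [0.171, 0.252, 0, 0, 0, 0.434, 1]
    - [0.171, 0.252, 0, 0, 0, 0.434, 1]
    - [0.171, 0.252, 0, 0, 0, 0.434, 1]
    - [0.171, 0.252, 0, 0, 0, 0.434, 1]
    - [0.171, 0.252, 0, 0, 0, 0.434, 1]
    - [0.171, 0.252, 0, 0, 0, 0.434, 1]

```text
time_s: 1.63
tcp_pos: [0.4482, -0.2487, 0.2708]
tcp_rot: [-2.797, -1.429, 0.001]
ft_force: [0.8, -0.1, 0.3]
grip_width: 0.0851
grip_force: 0.0
```

Request:
drive_tool:
  deltas:
    - [0.171, 0.252, 0, 0, 0, 0.434, 1]
    - [0.171, 0.252, 0, 0, 0, 0.434, 1]
    - [0.171, 0.252, 0, 0, 0, 0.434, 1]
    - [0.171, 0.252, 0, 0, 0, 0.434, 1]
    - [0.171, 0.252, 0, 0, 0, 0.434, 1]
    - [0.171, 0.252, 0, 0, 0, 0.434, 1]
    - [0.171, 0.252, 0, 0, 0, 0.434, 1]
    - [0.171, 0.252, 0, 0, 0, 0.434, 1]

```text
time_s: 2.3
tcp_pos: [0.585, -0.048, 0.2703]
tcp_rot: [-2.516, -1.881, 0.002]
ft_force: [0.0, -0.6, 0.4]
grip_width: 0.0854
grip_force: 0.0
```

Request:
drive_tool:
  deltas:
    - [0, 0, -0.05, 0, 0, 0, 1]
    - [0, 0, -0.08, 0, 0, 0, 1]
    - [0, 0, -0.11, 0, 0, 0, 1]
    - [0, 0, -0.13, 0, 0, 0, 1]
    - [0, 0, -0.139, 0, 0, 0, 1]
    - [0, 0, -0.139, 0, 0, 0, 1]
    - [0, 0, -0.139, 0, 0, 0, 0]
    - [0, 0, -0.139, 0, 0, 0, 0]
  force: 60

```text
time_s: 2.97
tcp_pos: [0.5848, -0.0482, 0.1616]
tcp_rot: [2.516, 1.878, 0.002]
ft_force: [0.0, -0.5, -0.6]
grip_width: 0.064
grip_force: 0.0
```

Request:
drive_tool:
  deltas:
    - [0, 0, 0, 0, 0, 0, 0]
    - [0, 0, 0, 0, 0, 0, 0]
    - [0, 0, 0, 0, 0, 0, 0]
    - [0, 0, 0, 0, 0, 0, 0]
    - [0, 0, 0, 0, 0, 0, 0]
    - [0, 0, 0, 0, 0, 0, 0]
    - [0, 0, 0, 0, 0, 0, 0]
    - [0, 0, 0, 0, 0, 0, 0]

```text
time_s: 3.63
tcp_pos: [0.5846, -0.0473, 0.1603]
tcp_rot: [2.516, 1.88, 0.001]
ft_force: [1.5, -0.3, 2.0]
grip_width: 0.0128
grip_force: 60.1
```

Run:
```python
from m import *
T=cam('top');S=cam('side')
a=T['pixels'][120:320,220:420];b=S['pixels'][130:330,220:420]
cv2.imwrite('pics/c3.png',cv2.resize(np.hstack([a,b]),None,fx=2,fy=2,interpolation=cv2.INTER_CUBIC)[:,:,::-1])
# pegs (earlier pixels), plates
P=[((440.1,191.1),(342.0,167.6)),((483.5,193),(356.5,153.3)),((527.1,194.4),(369.5,140.2))]
for p,q in P: x,e=tri(T,p,S,q); print('peg',x.round(4),round(e,4),'onz',onz(T,*p,.154).round(4), onz(S,*q,.154).round(4))
for p,q in [((403.4,277.7),(390.2,199)),((448.9,280.6),(403.7,185.5)),((494.7,283.7),(417.4,170.5))]:
    x,e=tri(T,p,S,q); print('tab',x.round(4),round(e,4),'onz',onz(T,*p,.170).round(4))
```

```text
peg [ 0.5858 -0.1985  0.1569] 0.0029 onz [ 0.5854 -0.1997  0.154 ] [ 0.5897 -0.2021  0.154 ]
peg [ 0.5909 -0.278   0.1572] 0.0033 onz [ 0.5904 -0.2796  0.154 ] [ 0.5953 -0.2823  0.154 ]
peg [ 0.5973 -0.358   0.1567] 0.0037 onz [ 0.5964 -0.3598  0.154 ] [ 0.6015 -0.362   0.154 ]
tab [ 0.4173 -0.141   0.1665] 0.0024 onz [ 0.4157 -0.1408  0.17  ]
tab [ 0.4229 -0.2239  0.1535] 0.0029 onz [ 0.4192 -0.2199  0.17  ]
tab [ 0.426  -0.3061  0.151 ] 0.0017 onz [ 0.4224 -0.2993  0.17  ]
```

View pics/c3.png

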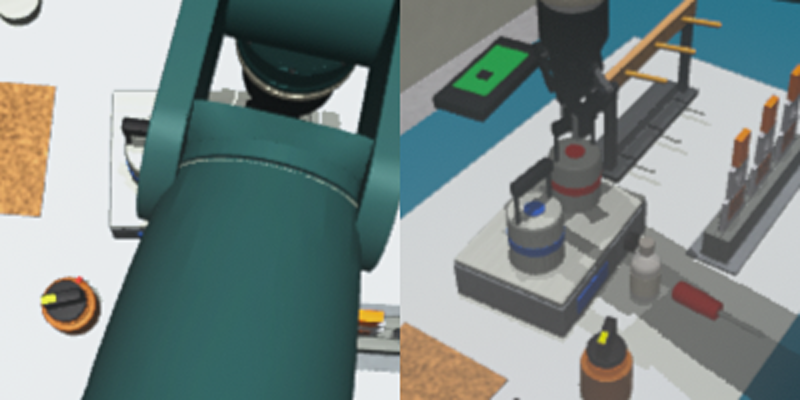

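The side view shows the fingers closed on the red canister's bar at (575,130). I lift and carry it.

Request:
drive_tool:
  deltas:
    - [0, 0, 0.008, 0, 0, 0, 0]
    - [0, 0, 0.03, 0, 0, 0, 0]
    - [0, 0, 0.06, 0, 0, 0, 0]
    - [0, 0, 0.1, 0, 0, 0, 0]
    - [0, 0, 0.14, 0, 0, 0, 0]
    - [0, 0, 0.17, 0, 0, 0, 0]
    - [0, 0, 0.182, 0, 0, 0, 0]
    - [0, 0, 0.187, 0, 0, 0, 0]

```text
time_s: 4.4
tcp_pos: [0.5846, -0.0474, 0.3111]
tcp_rot: [2.516, 1.88, 0.002]
ft_force: [-1.1, -0.1, -4.6]
grip_width: 0.0128
grip_force: 59.2
```

Request:
drive_tool:
  deltas:
    - [0, 0.005, 0, 0, 0, 0, 0]
    - [0, 0.02, 0, 0, 0, 0, 0]
    - [0, 0.045, 0, 0, 0, 0, 0]
    - [0, 0.08, 0, 0, 0, 0, 0]
    - [0, 0.12, 0, 0, 0, 0, 0]
    - [0, 0.16, 0, 0, 0, 0, 0]
    - [0, 0.2, 0, 0, 0, 0, 0]
    - [0, 0.24, 0, 0, 0, 0, 0]

```text
time_s: 5.07
tcp_pos: [0.5835, 0.147, 0.3076]
tcp_rot: [-2.515, -1.88, 0.004]
ft_force: [0.6, -0.2, -4.5]
grip_width: 0.0127
grip_force: 59.2
```

Request:
drive_tool:
  deltas:
    - [0, 0.04, 0, 0, 0, 0, 0]
    - [-0.001, 0.08, 0, 0, 0, 0, 0]
    - [-0.002, 0.12, 0, 0, 0, 0, 0]
    - [-0.003, 0.16, 0, 0, 0, 0, 0]
    - [-0.004, 0.195, 0, 0, 0, 0, 0]
    - [-0.005, 0.225, 0, 0, 0, 0, 0]
    - [-0.005, 0.243, 0, 0, 0, 0, 0]
    - [-0.005, 0.25, 0, 0, 0, 0, 0]

```text
time_s: 5.73
tcp_pos: [0.5794, 0.347, 0.3075]
tcp_rot: [-2.514, -1.883, 0.004]
ft_force: [0.3, 0.4, -3.3]
grip_width: 0.0126
grip_force: 59.2
```

Request:
drive_tool:
  deltas:
    - [0, 0, -0.005, 0, 0, 0, 0]
    - [0, 0, -0.025, 0, 0, 0, 0]
    - [0, 0, -0.06, 0, 0, 0, 0]
    - [0, 0, -0.1, 0, 0, 0, 0]
    - [0, 0, -0.14, 0, 0, 0, 0]
    - [0, 0, -0.175, 0, 0, 0, 0]
    - [0, 0, -0.2, 0, 0, 0, 0]
    - [0, 0, -0.21, 0, 0, 0, 0]

```text
time_s: 6.4
tcp_pos: [0.5793, 0.3426, 0.1374]
tcp_rot: [-2.517, -1.879, 0.008]
ft_force: [0.1, 0.4, -3.9]
grip_width: 0.013
grip_force: 59.2
```

Request:
drive_tool:
  deltas:
    - [0, 0, -0.01, 0, 0, 0, 0]
    - [0, 0, -0.02, 0, 0, 0, 0]
    - [0, 0, -0.028, 0, 0, 0, 0]
    - [0, 0, -0.033, 0, 0, 0, 0]
    - [0, 0, -0.036, 0, 0, 0, 0]
    - [0, 0, -0.038, 0, 0, 0, 0]
    - [0, 0, -0.04, 0, 0, 0, 0]
    - [0, 0, -0.04, 0, 0, 0, 0]

```text
time_s: 7.07
tcp_pos: [0.5805, 0.3447, 0.1097]
tcp_rot: [-2.517, -1.88, -0.0]
ft_force: [-0.7, -0.1, -3.7]
grip_width: 0.0131
grip_force: 59.2
```

Request:
drive_tool:
  deltas:
    - [0, 0, -0.002, 0, 0, 0, 0]
    - [0, 0, -0.003, 0, 0, 0, 0]
    - [0, 0, -0.004, 0, 0, 0, 0]
    - [0, 0, -0.005, 0, 0, 0, 0]
    - [0, 0, -0.006, 0, 0, 0, 0]
    - [0, 0, -0.006, 0, 0, 0, 0]
    - [0, 0, -0.006, 0, 0, 0, 0]
    - [0, 0, -0.006, 0, 0, 0, 0]

```text
time_s: 7.73
tcp_pos: [0.5805, 0.3446, 0.1049]
tcp_rot: [-2.517, -1.88, -0.0]
ft_force: [-0.0, 0.0, -3.2]
grip_width: 0.0129
grip_force: 59.2
```

Request:
drive_tool:
  deltas:
    - [0, 0, -0.001, 0, 0, 0, 0]
    - [0, 0, -0.001, 0, 0, 0, 0]
    - [0, 0, -0.001, 0, 0, 0, 0]
    - [0, 0, -0.002, 0, 0, 0, 0]
    - [0, 0, -0.002, 0, 0, 0, 0]
    - [0, 0, -0.002, 0, 0, 0, 0]
    - [0, 0, -0.002, 0, 0, 0, 0]
    - [0, 0, -0.002, 0, 0, 0, 0]

```text
time_s: 8.4
tcp_pos: [0.5808, 0.3447, 0.1042]
tcp_rot: [2.516, 1.88, 0.002]
ft_force: [0.5, -1.4, 5.3]
grip_width: 0.0129
grip_force: 60.4
```

Request:
drive_tool:
  deltas:
    - [0, 0, 0, 0, 0, 0, 0.5]
    - [0, 0, 0, 0, 0, 0, 1]
    - [0, 0, 0, 0, 0, 0, 1]
    - [0, 0, 0, 0, 0, 0, 1]
    - [0, 0, 0, 0, 0, 0, 1]
    - [0, 0, 0, 0, 0, 0, 1]
    - [0, 0, 0, 0, 0, 0, 1]
    - [0, 0, 0, 0, 0, 0, 1]

```text
time_s: 9.07
tcp_pos: [0.5804, 0.3446, 0.1033]
tcp_rot: [-2.517, -1.88, 0.0]
ft_force: [0.1, -0.3, 0.5]
grip_width: 0.0853
grip_force: 0.0
```

Request:
drive_tool:
  deltas:
    - [0, 0, 0.03, 0, 0, 0, 1]
    - [0, 0, 0.07, 0, 0, 0, 1]
    - [0, 0, 0.11, 0, 0, 0, 1]
    - [0, 0, 0.15, 0, 0, 0, 1]
    - [0, 0, 0.19, 0, 0, 0, 1]
    - [0, 0, 0.22, 0, 0, 0, 1]
    - [0, 0, 0.22, 0, 0, 0, 1]
    - [0, 0, 0.22, 0, 0, 0, 1]

```text
time_s: 9.73
tcp_pos: [0.5807, 0.3448, 0.2809]
tcp_rot: [2.516, 1.88, 0.004]
ft_force: [-0.3, 0.1, 0.2]
grip_width: 0.0856
grip_force: 0.0
```

Run:
```python
from m import *
T=cam('top');S=cam('side')
a=T['pixels'][120:320,120:420];b=S['pixels'][130:330,160:420]
cv2.imwrite('pics/c4.png',cv2.resize(np.hstack([a,b]),(800,286),interpolation=cv2.INTER_CUBIC)[:,:,::-1])
show('T',blobs(T['pixels'],(0,0,0),(180,255,60),60,(265,160,340,240)))
```

```text
T
   [296.6 181.8] 77 [297.1 181.9] [30.3  3.2] 5.7
   [297.4 187.8] 107 [297.5 188.9] [31.9  7. ] 6.1
```

View pics/c4.png

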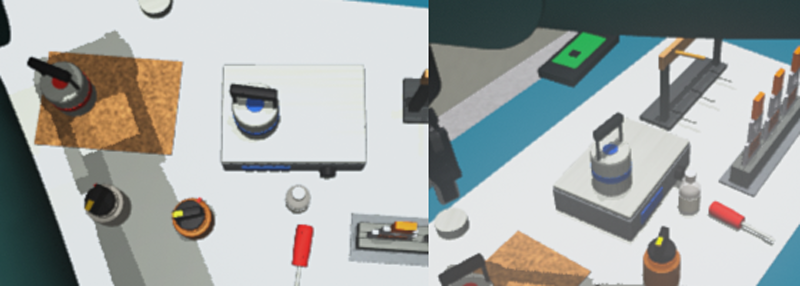

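The red canister stands upright on the mat, near its left side. The blue one is unmoved at (297,182), so I go for it now.

Request:
drive_tool:
  deltas:
    - [-0.027, -0.354, 0, 0, 0, 0.351, 1]
    - [-0.027, -0.354, 0, 0, 0, 0.351, 1]
    - [-0.027, -0.354, 0, 0, 0, 0.351, 1]
    - [-0.027, -0.354, 0, 0, 0, 0.351, 1]
    - [-0.027, -0.354, 0, 0, 0, 0.351, 1]
    - [-0.027, -0.354, 0, 0, 0, 0.351, 1]
    - [-0.027, -0.354, 0, 0, 0, 0.351, 1]
    - [-0.027, -0.354, 0, 0, 0, 0.351, 1]

```text
time_s: 10.5
tcp_pos: [0.558, 0.0566, 0.278]
tcp_rot: [-2.239, -2.204, 0.003]
ft_force: [-0.2, 0.7, 0.2]
grip_width: 0.0857
grip_force: 0.0
```

Request:
drive_tool:
  deltas:
    - [0, 0, -0.04, 0, 0, 0, 1]
    - [0, 0, -0.08, 0, 0, 0, 1]
    - [0, 0, -0.11, 0, 0, 0, 1]
    - [0, 0, -0.135, 0, 0, 0, 1]
    - [0, 0, -0.149, 0, 0, 0, 1]
    - [0, 0, -0.149, 0, 0, 0, 1]
    - [0, 0, -0.149, 0, 0, 0, 1]
    - [0, 0, -0.149, 0, 0, 0, 1]

```text
time_s: 11.17
tcp_pos: [0.5593, 0.0616, 0.1613]
tcp_rot: [2.234, 2.208, 0.002]
ft_force: [0.3, 0.3, 0.3]
grip_width: 0.0851
grip_force: 0.0
```

Request:
drive_tool:
  deltas:
    - [0, 0, 0, 0, 0, 0, 0]
    - [0, 0, 0, 0, 0, 0, 0]
    - [0, 0, 0, 0, 0, 0, 0]
    - [0, 0, 0, 0, 0, 0, 0]
    - [0, 0, 0, 0, 0, 0, 0]
    - [0, 0, 0, 0, 0, 0, 0]
    - [0, 0, 0, 0, 0, 0, 0]
    - [0, 0, 0, 0, 0, 0, 0]

```text
time_s: 11.83
tcp_pos: [0.5589, 0.0614, 0.1601]
tcp_rot: [2.234, 2.208, 0.0]
ft_force: [1.6, 0.8, -0.6]
grip_width: 0.0127
grip_force: 59.5
```

Request:
drive_tool:
  deltas:
    - [0, 0, 0.008, 0, 0, 0, 0]
    - [0, 0, 0.025, 0, 0, 0, 0]
    - [0, 0, 0.04, 0, 0, 0, 0]
    - [0, 0, 0.055, 0, 0, 0, 0]
    - [0, 0, 0.062, 0, 0, 0, 0]
    - [0, 0, 0.062, 0, 0, 0, 0]
    - [0, 0, 0.062, 0, 0, 0, 0]
    - [0, 0, 0.062, 0, 0, 0, 0]

```text
time_s: 12.5
tcp_pos: [0.5586, 0.0614, 0.2091]
tcp_rot: [-2.234, -2.208, 0.001]
ft_force: [0.9, -0.8, -5.2]
grip_width: 0.0131
grip_force: 58.9
```

Request:
drive_tool:
  deltas:
    - [0, 0.01, 0, 0, 0, 0, 0]
    - [0.005, 0.04, 0, 0, 0, 0, 0]
    - [0.01, 0.08, 0, 0, 0, 0, 0]
    - [0.015, 0.12, 0, 0, 0, 0, 0]
    - [0.02, 0.16, 0, 0, 0, 0, 0]
    - [0.024, 0.195, 0, 0, 0, 0, 0]
    - [0.024, 0.218, 0, 0, 0, 0, 0]
    - [0.024, 0.227, 0, 0, 0, 0, 0]

```text
time_s: 13.17
tcp_pos: [0.5775, 0.246, 0.2087]
tcp_rot: [-2.231, -2.21, 0.001]
ft_force: [-0.2, 0.6, -5.2]
grip_width: 0.013
grip_force: 58.9
```

Request:
drive_tool:
  deltas:
    - [0, 0, -0.01, 0, 0, 0, 0]
    - [0, 0, -0.03, 0, 0, 0, 0]
    - [0, 0, -0.06, 0, 0, 0, 0]
    - [0, 0, -0.09, 0, 0, 0, 0]
    - [0, 0, -0.11, 0, 0, 0, 0]
    - [0, 0, -0.12, 0, 0, 0, 0]
    - [0, 0, -0.125, 0, 0, 0, 0]
    - [0, 0, -0.125, 0, 0, 0, 0]

```text
time_s: 13.83
tcp_pos: [0.5779, 0.2425, 0.1092]
tcp_rot: [-2.235, -2.208, 0.001]
ft_force: [-0.8, 0.1, -3.8]
grip_width: 0.0121
grip_force: 58.9
```

Request:
drive_tool:
  deltas:
    - [0, 0, -0.001, 0, 0, 0, 0]
    - [0, 0, -0.002, 0, 0, 0, 0]
    - [0, 0, -0.003, 0, 0, 0, 0]
    - [0, 0, -0.004, 0, 0, 0, 0]
    - [0, 0, -0.005, 0, 0, 0, 0]
    - [0, 0, -0.006, 0, 0, 0, 0]
    - [0, 0, -0.006, 0, 0, 0, 0]
    - [0, 0, -0.006, 0, 0, 0, 0]

```text
time_s: 14.5
tcp_pos: [0.578, 0.243, 0.1049]
tcp_rot: [-2.234, -2.208, 0.0]
ft_force: [-0.3, 0.1, -4.4]
grip_width: 0.0129
grip_force: 59.0
```

Request:
drive_tool:
  deltas:
    - [0, 0, -0.001, 0, 0, 0, 0]
    - [0, 0, -0.002, 0, 0, 0, 0]
    - [0, 0, -0.002, 0, 0, 0, 0]
    - [0, 0, -0.002, 0, 0, 0, 0]
    - [0, 0, -0.002, 0, 0, 0, 0]
    - [0, 0, -0.002, 0, 0, 0, 0]
    - [0, 0, -0.002, 0, 0, 0, 0]
    - [0, 0, -0.002, 0, 0, 0, 0]

```text
time_s: 15.17
tcp_pos: [0.5784, 0.2431, 0.104]
tcp_rot: [2.234, 2.208, 0.002]
ft_force: [1.4, -0.6, 5.7]
grip_width: 0.0127
grip_force: 60.2
```

Request:
drive_tool:
  deltas:
    - [0, 0, 0, 0, 0, 0, 0.5]
    - [0, 0, 0, 0, 0, 0, 1]
    - [0, 0, 0, 0, 0, 0, 1]
    - [0, 0, 0, 0, 0, 0, 1]
    - [0, 0, 0, 0, 0, 0, 1]
    - [0, 0, 0, 0, 0, 0, 1]
    - [0, 0, 0, 0, 0, 0, 1]
    - [0, 0, 0, 0, 0, 0, 1]

```text
time_s: 15.83
tcp_pos: [0.578, 0.243, 0.1033]
tcp_rot: [-2.234, -2.208, 0.0]
ft_force: [-0.0, -1.0, 0.1]
grip_width: 0.0856
grip_force: 0.0
```

Request:
drive_tool:
  deltas:
    - [0, 0, 0.03, 0, 0, 0, 1]
    - [0, 0, 0.07, 0, 0, 0, 1]
    - [0, 0, 0.11, 0, 0, 0, 1]
    - [0, 0, 0.15, 0, 0, 0, 1]
    - [0, 0, 0.19, 0, 0, 0, 1]
    - [0, 0, 0.21, 0, 0, 0, 1]
    - [0, 0, 0.21, 0, 0, 0, 1]
    - [0, 0, 0.21, 0, 0, 0, 1]

```text
time_s: 16.5
tcp_pos: [0.5782, 0.2431, 0.2721]
tcp_rot: [2.234, 2.208, 0.002]
ft_force: [-0.4, 0.1, -1.3]
grip_width: 0.0857
grip_force: 0.0
```

Request:
drive_tool:
  deltas:
    - [-0.12, -0.24, 0, 0, 0, 0, 1]
    - [-0.12, -0.24, 0, 0, 0, 0, 1]
    - [-0.12, -0.24, 0, 0, 0, 0, 1]
    - [-0.12, -0.24, 0, 0, 0, 0, 1]
    - [-0.12, -0.24, 0, 0, 0, 0, 1]
    - [-0.12, -0.24, 0, 0, 0, 0, 1]
    - [-0.12, -0.24, 0, 0, 0, 0, 1]
    - [-0.12, -0.24, 0, 0, 0, 0, 1]

```text
time_s: 17.17
tcp_pos: [0.482, 0.051, 0.2705]
tcp_rot: [-2.235, -2.207, 0.001]
ft_force: [1.5, 0.9, 0.5]
grip_width: 0.0855
grip_force: 0.0
```

Run:
```python
from m import *
T=cam('top');S=cam('side')
a=T['pixels'][130:300,90:270];b=S['pixels'][200:400,130:330]
cv2.imwrite('pics/c5.png',np.hstack([cv2.resize(a,(420,396),interpolation=cv2.INTER_CUBIC),cv2.resize(b,(380,396),interpolation=cv2.INTER_CUBIC)])[:,:,::-1])
# expected base circle extents on the mat
for y,x in((.3447,.5806),(.243,.578)):
    print([proj(T,[x+.032*np.cos(t),y+.032*np.sin(t),.004]).round(0).tolist() for t in np.arange(4)*np.pi/2])
```

```text
[[176.0, 174.0], [159.0, 187.0], [171.0, 202.0], [188.0, 190.0]]
[[222.0, 180.0], [205.0, 193.0], [217.0, 208.0], [234.0, 196.0]]
```

View pics/c5.png

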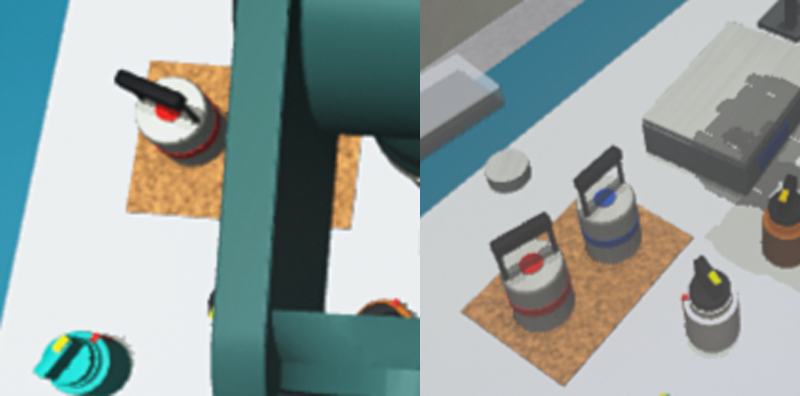

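Both canisters stand upright and wholly on the mat, at (540,290) and (610,230) in the side crop. Next come the plates, beginning with the rightmost.

Request:
drive_tool:
  deltas:
    - [-0.037, -0.219, 0, 0, 0, 0.035, 0.6]
    - [-0.037, -0.219, 0, 0, 0, 0.035, 0.6]
    - [-0.037, -0.219, 0, 0, 0, 0.035, 0.6]
    - [-0.037, -0.219, 0, 0, 0, 0.035, 0.6]
    - [-0.037, -0.219, 0, 0, 0, 0.035, 0.6]
    - [-0.037, -0.219, 0, 0, 0, 0.035, 0.6]
    - [-0.037, -0.219, 0, 0, 0, 0.035, 0.6]
    - [-0.037, -0.219, 0, 0, 0, 0.035, 0.6]

```text
time_s: 17.93
tcp_pos: [0.453, -0.123, 0.271]
tcp_rot: [-2.202, -2.24, 0.0]
ft_force: [-0.1, -0.0, -0.0]
grip_width: 0.0516
grip_force: 0.0
```

Request:
drive_tool:
  deltas:
    - [-0.037, -0.219, 0, 0, 0, 0.035, 0.6]
    - [-0.037, -0.219, 0, 0, 0, 0.035, 0.6]
    - [-0.037, -0.219, 0, 0, 0, 0.035, 0.6]
    - [-0.037, -0.219, 0, 0, 0, 0.035, 0.6]
    - [-0.037, -0.219, 0, 0, 0, 0.035, 0.6]
    - [-0.037, -0.219, 0, 0, 0, 0.035, 0.6]
    - [-0.037, -0.219, 0, 0, 0, 0.035, 0.6]
    - [-0.037, -0.219, 0, 0, 0, 0.035, 0.6]

```text
time_s: 18.6
tcp_pos: [0.4236, -0.2979, 0.2713]
tcp_rot: [-2.171, -2.271, -0.0]
ft_force: [-0.2, 0.1, 0.9]
grip_width: 0.0509
grip_force: 0.0
```

Request:
drive_tool:
  deltas:
    - [0, 0, -0.03, 0, 0, 0, 0.6]
    - [0, 0, -0.06, 0, 0, 0, 0.6]
    - [0, 0, -0.09, 0, 0, 0, 0.6]
    - [0, 0, -0.09, 0, 0, 0, 0.6]
    - [0, 0, -0.09, 0, 0, 0, 0.6]
    - [0, 0, -0.09, 0, 0, 0, 0.6]
    - [0, 0, -0.09, 0, 0, 0, 0.6]
    - [0, 0, -0.09, 0, 0, 0, 0.6]

```text
time_s: 19.27
tcp_pos: [0.4234, -0.2994, 0.2009]
tcp_rot: [2.171, 2.268, 0.0]
ft_force: [-0.0, 0.3, -0.1]
grip_width: 0.0511
grip_force: 0.0
```

Run:
```python
from m import *
S=cam('side')
b=S['pixels'][110:270,330:490]
cv2.imwrite('pics/c6.png',cv2.resize(b,(560,560),interpolation=cv2.INTER_CUBIC)[:,:,::-1])
print(proj(S,bot.get_obs()['tcp_pos']))
print(proj(S,[.4224,-.2993,.172]),bot.get_obs()['tcp_pos'])
```

```text
[420.59280789 155.22488824]
[419.11019653 165.19888333] [ 0.423223   -0.29945958  0.20056604]
```

View pics/c6.png

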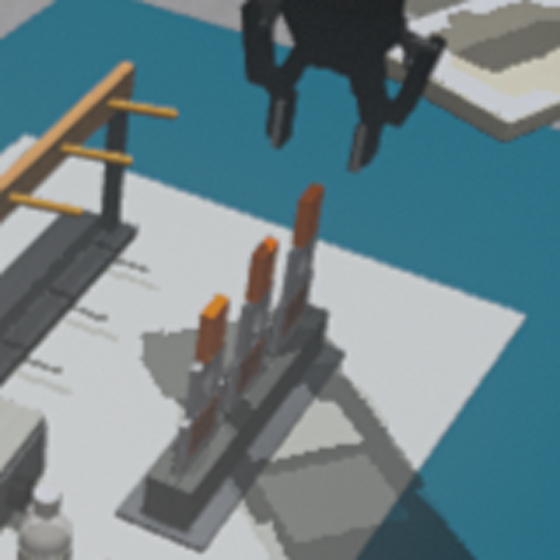

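The side crop shows the open fingers directly over the right tab, whose top is at (315,188). That agrees with the prediction, so I lower, grip and lift.

Request:
drive_tool:
  deltas:
    - [0, 0, -0.03, 0, 0, 0, 0.6]
    - [0, 0, -0.05, 0, 0, 0, 0.6]
    - [0, 0, -0.07, 0, 0, 0, 0.6]
    - [0, 0, -0.077, 0, 0, 0, 0.6]
    - [0, 0, -0.077, 0, 0, 0, 0.6]
    - [0, 0, -0.077, 0, 0, 0, 0.6]
    - [0, 0, -0.077, 0, 0, 0, 0]
    - [0, 0, -0.077, 0, 0, 0, 0]
  force: 40

```text
time_s: 19.98
tcp_pos: [0.4232, -0.2997, 0.1389]
tcp_rot: [2.172, 2.268, 0.0]
ft_force: [-0.1, -0.8, -0.3]
grip_width: 0.0281
grip_force: 0.0
```

Request:
drive_tool:
  deltas:
    - [0, 0, 0, 0, 0, 0, 0]
    - [0, 0, 0, 0, 0, 0, 0]
    - [0, 0, 0, 0, 0, 0, 0]
    - [0, 0, 0, 0, 0, 0, 0]
    - [0, 0, 0, 0, 0, 0, 0]
    - [0, 0, 0, 0, 0, 0, 0]
    - [0, 0, 0, 0, 0, 0, 0]
    - [0, 0, 0, 0, 0, 0, 0]

```text
time_s: 20.65
tcp_pos: [0.4231, -0.2996, 0.1385]
tcp_rot: [2.172, 2.268, 0.0]
ft_force: [0.1, -0.1, 5.0]
grip_width: 0.0094
grip_force: 39.8
```

Request:
drive_tool:
  deltas:
    - [0, 0, 0.005, 0, 0, 0, 0]
    - [0, 0, 0.015, 0, 0, 0, 0]
    - [0, 0, 0.03, 0, 0, 0, 0]
    - [0, 0, 0.045, 0, 0, 0, 0]
    - [0, 0, 0.06, 0, 0, 0, 0]
    - [0, 0, 0.075, 0, 0, 0, 0]
    - [0, 0, 0.081, 0, 0, 0, 0]
    - [0, 0, 0.081, 0, 0, 0, 0]

```text
time_s: 21.32
tcp_pos: [0.4232, -0.2997, 0.2043]
tcp_rot: [2.171, 2.267, 0.0]
ft_force: [-0.3, 0.2, 0.1]
grip_width: 0.0093
grip_force: 39.2
```

Request:
drive_tool:
  deltas:
    - [0.02, -0.01, 0, 0, 0, 0, 0]
    - [0.05, -0.025, 0, 0, 0, 0.01, 0]
    - [0.08, -0.04, 0, 0, 0, 0.02, 0]
    - [0.11, -0.055, -0.01, 0, 0, 0.033, 0]
    - [0.135, -0.07, -0.02, 0, 0, 0.033, 0]
    - [0.15, -0.08, -0.025, 0, 0, 0.033, 0]
    - [0.16, -0.08, -0.025, 0, 0, 0.033, 0]
    - [0.16, -0.08, -0.025, 0, 0, 0.033, 0]

```text
time_s: 21.98
tcp_pos: [0.5515, -0.3631, 0.1813]
tcp_rot: [-2.142, -2.296, 0.0]
ft_force: [-0.4, -0.5, 0.3]
grip_width: 0.0093
grip_force: 39.3
```

Run:
```python
from m import *
S=cam('side');T=cam('top')
b=S['pixels'][90:240,310:460];a=T['pixels'][150:300,400:550]
cv2.imwrite('pics/c7.png',cv2.resize(np.hstack([b,a]),(800,400),interpolation=cv2.INTER_CUBIC)[:,:,::-1])
p=bot.get_obs()['tcp_pos'];print(p)
q=proj(S,p-[0,0,.029]);print('hole side px',q,(q-[310,90])*400/150)
for m in ([.598,-.3605,.154],[.569,-.3625,.1575]): q=proj(S,m);print(q,(q-[310,90])*400/150)
```

```text
[ 0.55053316 -0.36295795  0.18257093]
hole side px [385.69753767 145.63526199] [201.86010046 148.36069865]
[370.31023071 140.78728069] [160.82728189 135.43274851]
[379.86991313 142.45135064] [186.31976833 139.87026838]
```

View pics/c7.png

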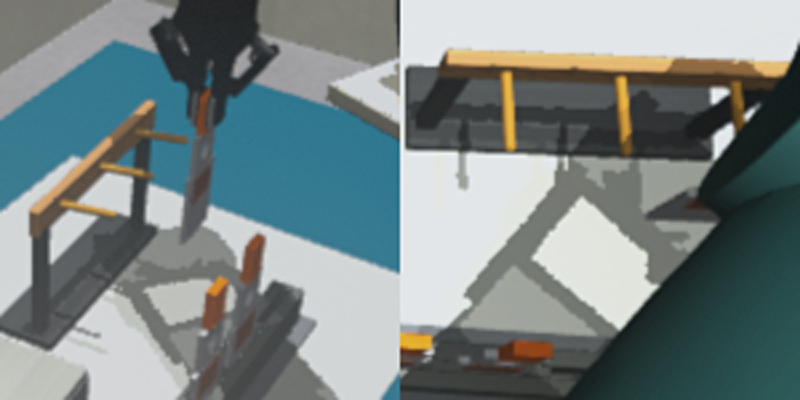

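The peg tip in the side crop at (186,140) matches the prediction, and the hole at about (203,148) is aligned. I raise 3 mm and insert.

Request:
drive_tool:
  deltas:
    - [0, 0, 0.004, 0, 0, 0, 0]
    - [0, 0, 0.004, 0, 0, 0, 0]
    - [0.01, 0, 0.004, 0, 0, 0, 0]
    - [0.02, 0.001, 0.004, 0, 0, 0, 0]
    - [0.03, 0.002, 0.003, 0, 0, 0, 0]
    - [0.04, 0.003, 0.002, 0, 0, 0, 0]
    - [0.05, 0.003, 0.001, 0, 0, 0, 0]
    - [0.05, 0.003, 0.001, 0, 0, 0, 0]

```text
time_s: 22.75
tcp_pos: [0.5922, -0.3606, 0.1826]
tcp_rot: [-2.142, -2.297, -0.0]
ft_force: [0.4, 0.4, -1.1]
grip_width: 0.009
grip_force: 39.3
```

Request:
drive_tool:
  deltas:
    - [0.007, 0, 0, 0, 0, 0, 0]
    - [0.013, 0.001, 0, 0, 0, 0, 0]
    - [0.013, 0.001, -0.002, 0, 0, 0, 0]
    - [0.013, 0.001, -0.004, 0, 0, 0, 0]
    - [0.013, 0.001, -0.005, 0, 0, 0, 0]
    - [0.013, 0.001, -0.006, 0, 0, 0, 0]
    - [0.013, 0.001, -0.006, 0, 0, 0, 0]
    - [0.013, 0.001, -0.006, 0, 0, 0, 0]

```text
time_s: 23.42
tcp_pos: [0.6011, -0.3602, 0.1786]
tcp_rot: [2.143, 2.297, 0.0]
ft_force: [1.2, -1.2, -1.3]
grip_width: 0.0093
grip_force: 39.3
```

Request:
drive_tool:
  deltas:
    - [0, 0, -0.001, 0, 0, 0, 0]
    - [0, 0, -0.002, 0, 0, 0, 0]
    - [0, 0, -0.003, 0, 0, 0, 0]
    - [0, 0, -0.004, 0, 0, 0, 0]
    - [0, 0, -0.004, 0, 0, 0, 0]
    - [0, 0, -0.004, 0, 0, 0, 0]
    - [0, 0, -0.004, 0, 0, 0, 0]
    - [0, 0, -0.004, 0, 0, 0, 0]

```text
time_s: 24.08
tcp_pos: [0.6013, -0.3602, 0.1754]
tcp_rot: [2.143, 2.297, 0.0]
ft_force: [0.5, 1.3, 2.6]
grip_width: 0.0094
grip_force: 39.7
```

Upward force shows the plate resting on the peg. I release, rise, back off and check.

Request:
drive_tool:
  deltas:
    - [0, 0, 0, 0, 0, 0, 0.2]
    - [0, 0, 0, 0, 0, 0, 0.4]
    - [0, 0, 0, 0, 0, 0, 0.4]
    - [0, 0, 0, 0, 0, 0, 0.4]
    - [0, 0, 0, 0, 0, 0, 0.4]
    - [0, 0, 0.02, 0, 0, 0, 0.4]
    - [0, 0, 0.05, 0, 0, 0, 0.4]
    - [0, 0, 0.08, 0, 0, 0, 0.4]

```text
time_s: 24.75
tcp_pos: [0.6009, -0.36, 0.2394]
tcp_rot: [-2.142, -2.296, 0.0]
ft_force: [-0.0, 0.2, 0.1]
grip_width: 0.0338
grip_force: 0.0
```

Request:
drive_tool:
  deltas:
    - [0, 0, 0.02, 0, 0, 0, 0.6]
    - [-0.04, 0.02, 0.02, 0, 0, 0, 0.6]
    - [-0.08, 0.05, 0.02, 0, 0, 0, 0.6]
    - [-0.12, 0.08, 0.02, 0, 0, 0, 0.6]
    - [-0.16, 0.12, 0.02, 0, 0, -0.015, 0.6]
    - [-0.2, 0.15, 0.02, 0, 0, -0.033, 0.6]
    - [-0.226, 0.175, 0.02, 0, 0, -0.033, 0.6]
    - [-0.226, 0.175, 0.02, 0, 0, -0.033, 0.6]

```text
time_s: 25.42
tcp_pos: [0.4177, -0.2177, 0.2565]
tcp_rot: [2.171, 2.268, 0.001]
ft_force: [-0.9, 0.5, 0.2]
grip_width: 0.0512
grip_force: 0.0
```

Run:
```python
from m import *
S=cam('side');T=cam('top')
show('side or',blobs(S['pixels'],(5,120,90),(25,255,255),15,(320,90,440,230)))
b=S['pixels'][90:240,310:460];a=T['pixels'][130:300,390:560]
cv2.imwrite('pics/c8.png',np.hstack([cv2.resize(x,(400,400),interpolation=cv2.INTER_CUBIC) for x in (b,a)])[:,:,::-1])
print(bot.get_obs()['tcp_pos'])
```

```text
side or
   [359.2 136.4] 162 [351.  147.4] [11.3 68.6] 44.4
   [374.5 141.2] 18 [374.6 141.2] [9.  1.8] 11.3
   [356.8 153.5] 41 [357.1 153.3] [20.4  2.3] 10.6
   [341.5 167.6] 38 [342.5 167.5] [19.6  2.4] 11.3
   [403.8 185.5] 43 [403.6 186.2] [ 3.5 17.7] 17.1
   [389.8 201.3] 42 [389.2 202.7] [ 4.2 18.3] 20.6
[ 0.42012136 -0.21976737  0.25614327]
```

View pics/c8.png

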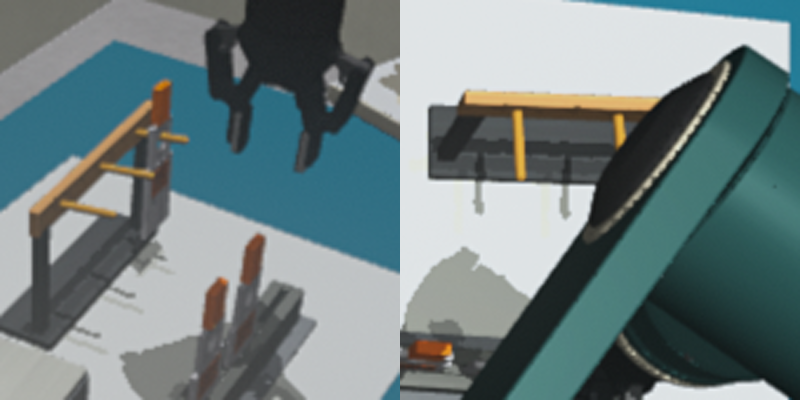

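Plate 3 hangs on peg 1 (tab at (161,90) in the crop). Now the middle plate, with the same sequence.

Request:
drive_tool:
  deltas:
    - [0, 0, -0.04, 0, 0, 0, 0.6]
    - [0, 0, -0.08, 0, 0, 0, 0.6]
    - [0, 0, -0.11, 0, 0, 0, 0.6]
    - [0, 0, -0.135, 0, 0, 0, 0.6]
    - [0, 0, -0.147, 0, 0, 0, 0.6]
    - [0, 0, -0.147, 0, 0, 0, 0.6]
    - [0, 0, -0.147, 0, 0, 0, 0.6]
    - [0, 0, -0.147, 0, 0, 0, 0]

```text
time_s: 26.18
tcp_pos: [0.4211, -0.2207, 0.1391]
tcp_rot: [2.172, 2.268, 0.001]
ft_force: [0.1, 0.5, 0.9]
grip_width: 0.0403
grip_force: 0.0
```

Request:
drive_tool:
  deltas:
    - [0, 0, 0, 0, 0, 0, 0]
    - [0, 0, 0, 0, 0, 0, 0]
    - [0, 0, 0, 0, 0, 0, 0]
    - [0, 0, 0, 0, 0, 0, 0]
    - [0, 0, 0, 0, 0, 0, 0]
    - [0, 0, 0, 0, 0, 0, 0]
    - [0, 0, 0, 0, 0, 0, 0]
    - [0, 0, 0, 0, 0, 0, 0]

```text
time_s: 26.85
tcp_pos: [0.4208, -0.2204, 0.1387]
tcp_rot: [2.172, 2.268, 0.0]
ft_force: [-0.5, -0.1, 5.4]
grip_width: 0.0096
grip_force: 39.5
```

Request:
drive_tool:
  deltas:
    - [0, 0, 0.005, 0, 0, 0, 0]
    - [0, 0, 0.015, 0, 0, 0, 0]
    - [0, 0, 0.03, 0, 0, 0, 0]
    - [0, 0, 0.045, 0, 0, 0, 0]
    - [0, 0, 0.06, 0, 0, 0, 0]
    - [0, 0, 0.075, 0, 0, 0, 0]
    - [0, 0, 0.081, 0, 0, 0, 0]
    - [0, 0, 0.081, 0, 0, 0, 0]

```text
time_s: 27.52
tcp_pos: [0.4209, -0.2204, 0.2043]
tcp_rot: [2.171, 2.267, 0.001]
ft_force: [0.0, 0.0, -1.5]
grip_width: 0.0096
grip_force: 39.0
```

Request:
drive_tool:
  deltas:
    - [0.02, -0.01, 0, 0, 0, 0, 0]
    - [0.05, -0.025, 0, 0, 0, 0.01, 0]
    - [0.08, -0.04, 0, 0, 0, 0.02, 0]
    - [0.11, -0.055, -0.01, 0, 0, 0.033, 0]
    - [0.135, -0.07, -0.02, 0, 0, 0.033, 0]
    - [0.15, -0.08, -0.022, 0, 0, 0.033, 0]
    - [0.158, -0.08, -0.022, 0, 0, 0.033, 0]
    - [0.158, -0.08, -0.022, 0, 0, 0.033, 0]

```text
time_s: 28.18
tcp_pos: [0.5473, -0.2841, 0.1838]
tcp_rot: [-2.142, -2.296, 0.0]
ft_force: [0.1, -0.3, -1.3]
grip_width: 0.0094
grip_force: 39.2
```

Request:
drive_tool:
  deltas:
    - [0, 0, 0.001, 0, 0, 0, 0]
    - [0, 0, 0.001, 0, 0, 0, 0]
    - [0.01, 0, 0.001, 0, 0, 0, 0]
    - [0.02, 0.001, 0.001, 0, 0, 0, 0]
    - [0.03, 0.002, 0, 0, 0, 0, 0]
    - [0.04, 0.003, -0.001, 0, 0, 0, 0]
    - [0.05, 0.003, -0.002, 0, 0, 0, 0]
    - [0.05, 0.003, -0.002, 0, 0, 0, 0]

```text
time_s: 28.85
tcp_pos: [0.5881, -0.2815, 0.1827]
tcp_rot: [-2.142, -2.297, -0.0]
ft_force: [-0.6, -0.1, -0.4]
grip_width: 0.0095
grip_force: 39.2
```

Request:
drive_tool:
  deltas:
    - [0.007, 0, 0, 0, 0, 0, 0]
    - [0.013, 0.001, 0, 0, 0, 0, 0]
    - [0.013, 0.001, -0.002, 0, 0, 0, 0]
    - [0.013, 0.001, -0.004, 0, 0, 0, 0]
    - [0.013, 0.001, -0.005, 0, 0, 0, 0]
    - [0.013, 0.001, -0.006, 0, 0, 0, 0]
    - [0.013, 0.001, -0.006, 0, 0, 0, 0]
    - [0.013, 0.001, -0.006, 0, 0, 0, 0]

```text
time_s: 29.52
tcp_pos: [0.5971, -0.281, 0.1786]
tcp_rot: [2.143, 2.297, 0.0]
ft_force: [0.4, 0.2, -0.1]
grip_width: 0.0096
grip_force: 39.2
```

Request:
drive_tool:
  deltas:
    - [0, 0, -0.001, 0, 0, 0, 0]
    - [0, 0, -0.002, 0, 0, 0, 0]
    - [0, 0, -0.003, 0, 0, 0, 0]
    - [0, 0, -0.004, 0, 0, 0, 0]
    - [0, 0, -0.004, 0, 0, 0, 0]
    - [0, 0, -0.004, 0, 0, 0, 0]
    - [0, 0, -0.004, 0, 0, 0, 0]
    - [0, 0, -0.004, 0, 0, 0, 0]

```text
time_s: 30.18
tcp_pos: [0.5972, -0.281, 0.1754]
tcp_rot: [2.143, 2.297, -0.0]
ft_force: [-1.3, -0.2, 1.7]
grip_width: 0.0096
grip_force: 39.5
```

Request:
drive_tool:
  deltas:
    - [0, 0, 0, 0, 0, 0, 0.2]
    - [0, 0, 0, 0, 0, 0, 0.4]
    - [0, 0, 0, 0, 0, 0, 0.4]
    - [0, 0, 0, 0, 0, 0, 0.4]
    - [0, 0, 0, 0, 0, 0, 0.4]
    - [0, 0, 0.02, 0, 0, 0, 0.4]
    - [0, 0, 0.05, 0, 0, 0, 0.4]
    - [0, 0, 0.08, 0, 0, 0, 0.4]

```text
time_s: 30.85
tcp_pos: [0.5969, -0.2808, 0.2395]
tcp_rot: [-2.142, -2.296, 0.001]
ft_force: [0.1, -0.0, 0.7]
grip_width: 0.0341
grip_force: 0.0
```

Request:
drive_tool:
  deltas:
    - [0, 0, 0.02, 0, 0, 0, 0.6]
    - [-0.04, 0.02, 0.02, 0, 0, 0, 0.6]
    - [-0.08, 0.05, 0.02, 0, 0, 0, 0.6]
    - [-0.12, 0.08, 0.02, 0, 0, 0, 0.6]
    - [-0.16, 0.12, 0.02, 0, 0, -0.015, 0.6]
    - [-0.2, 0.15, 0.02, 0, 0, -0.033, 0.6]
    - [-0.225, 0.175, 0.02, 0, 0, -0.033, 0.6]
    - [-0.225, 0.175, 0.02, 0, 0, -0.033, 0.6]

```text
time_s: 31.52
tcp_pos: [0.4146, -0.1385, 0.2564]
tcp_rot: [2.17, 2.269, 0.002]
ft_force: [-1.0, -0.3, -0.5]
grip_width: 0.0513
grip_force: 0.0
```

Run:
```python
from m import *
S=cam('side');T=cam('top')
show('side or',blobs(S['pixels'],(5,120,90),(25,255,255),15,(320,90,440,230)))
for m in ((.417,-.1408),(.602,-.36),(.597,-.281)): print(proj(S,[*m,.150 if m[0]<.5 else .19]))
print(bot.get_obs()['tcp_pos'])
```

```text
side or
   [355.2 140.7] 231 [348.4 147.6] [11. 65.] 47.1
   [361.8 154.3] 24 [362.1 154.2] [10.4  2.4] 11.3
   [342.3 167.7] 43 [343.  167.7] [20.6  2.4] 12.1
   [390.1 199.1] 28 [389.7 199.5] [ 2.9 11.1] 32.0
[390.03343669 204.86829153]
[369.95610873 128.74968029]
[356.42744846 141.3944267 ]
[ 0.41702559 -0.14061056  0.2560814 ]
```

Plate 2 hangs on peg 2: the mask shows only the front stub of that peg at (362,154), as it did on peg 1. Now the third plate.

Request:
drive_tool:
  deltas:
    - [0, 0, -0.04, 0, 0, 0, 0.6]
    - [0, 0, -0.08, 0, 0, 0, 0.6]
    - [0, 0, -0.11, 0, 0, 0, 0.6]
    - [0, 0, -0.135, 0, 0, 0, 0.6]
    - [0, 0, -0.147, 0, 0, 0, 0.6]
    - [0, 0, -0.147, 0, 0, 0, 0.6]
    - [0, 0, -0.147, 0, 0, 0, 0.6]
    - [0, 0, -0.147, 0, 0, 0, 0]

```text
time_s: 32.28
tcp_pos: [0.4179, -0.1414, 0.1391]
tcp_rot: [2.172, 2.268, 0.001]
ft_force: [1.0, -0.4, -0.4]
grip_width: 0.0405
grip_force: 0.0
```

Request:
drive_tool:
  deltas:
    - [0, 0, 0, 0, 0, 0, 0]
    - [0, 0, 0, 0, 0, 0, 0]
    - [0, 0, 0, 0, 0, 0, 0]
    - [0, 0, 0, 0, 0, 0, 0]
    - [0, 0, 0, 0, 0, 0, 0]
    - [0, 0, 0, 0, 0, 0, 0]
    - [0, 0, 0, 0, 0, 0, 0]
    - [0, 0, 0, 0, 0, 0, 0]

```text
time_s: 32.95
tcp_pos: [0.4176, -0.1411, 0.1387]
tcp_rot: [2.172, 2.268, 0.001]
ft_force: [-0.8, 0.2, 5.7]
grip_width: 0.0095
grip_force: 39.6
```

Request:
drive_tool:
  deltas:
    - [0, 0, 0.005, 0, 0, 0, 0]
    - [0, 0, 0.015, 0, 0, 0, 0]
    - [0, 0, 0.03, 0, 0, 0, 0]
    - [0, 0, 0.045, 0, 0, 0, 0]
    - [0, 0, 0.06, 0, 0, 0, 0]
    - [0, 0, 0.075, 0, 0, 0, 0]
    - [0, 0, 0.081, 0, 0, 0, 0]
    - [0, 0, 0.081, 0, 0, 0, 0]

```text
time_s: 33.62
tcp_pos: [0.4177, -0.1412, 0.2042]
tcp_rot: [2.171, 2.267, 0.001]
ft_force: [0.4, -0.7, -0.6]
grip_width: 0.0095
grip_force: 39.0
```

Request:
drive_tool:
  deltas:
    - [0.02, -0.01, 0, 0, 0, 0, 0]
    - [0.05, -0.025, 0, 0, 0, 0.01, 0]
    - [0.08, -0.04, 0, 0, 0, 0.02, 0]
    - [0.11, -0.055, -0.01, 0, 0, 0.033, 0]
    - [0.135, -0.07, -0.02, 0, 0, 0.033, 0]
    - [0.15, -0.08, -0.022, 0, 0, 0.033, 0]
    - [0.156, -0.08, -0.022, 0, 0, 0.033, 0]
    - [0.156, -0.08, -0.022, 0, 0, 0.033, 0]

```text
time_s: 34.28
tcp_pos: [0.5423, -0.2049, 0.1838]
tcp_rot: [-2.142, -2.295, 0.001]
ft_force: [-0.3, -0.7, -0.4]
grip_width: 0.0095
grip_force: 39.1
```

Request:
drive_tool:
  deltas:
    - [0, 0, 0.001, 0, 0, 0, 0]
    - [0, 0, 0.001, 0, 0, 0, 0]
    - [0.01, 0, 0.001, 0, 0, 0, 0]
    - [0.02, 0.001, 0.001, 0, 0, 0, 0]
    - [0.03, 0.002, 0, 0, 0, 0, 0]
    - [0.04, 0.003, -0.001, 0, 0, 0, 0]
    - [0.05, 0.004, -0.002, 0, 0, 0, 0]
    - [0.05, 0.004, -0.002, 0, 0, 0, 0]

```text
time_s: 34.95
tcp_pos: [0.5833, -0.2014, 0.1827]
tcp_rot: [-2.142, -2.297, 0.0]
ft_force: [0.5, 0.8, -1.1]
grip_width: 0.0097
grip_force: 39.2
```

Request:
drive_tool:
  deltas:
    - [0.007, 0, 0, 0, 0, 0, 0]
    - [0.013, 0.001, 0, 0, 0, 0, 0]
    - [0.013, 0.001, -0.002, 0, 0, 0, 0]
    - [0.013, 0.001, -0.004, 0, 0, 0, 0]
    - [0.013, 0.001, -0.005, 0, 0, 0, 0]
    - [0.013, 0.001, -0.006, 0, 0, 0, 0]
    - [0.013, 0.001, -0.006, 0, 0, 0, 0]
    - [0.013, 0.001, -0.006, 0, 0, 0, 0]

```text
time_s: 35.62
tcp_pos: [0.5923, -0.201, 0.1786]
tcp_rot: [2.143, 2.297, 0.0]
ft_force: [0.4, 0.5, -0.7]
grip_width: 0.0098
grip_force: 39.2
```

Request:
drive_tool:
  deltas:
    - [0, 0, -0.001, 0, 0, 0, 0]
    - [0, 0, -0.002, 0, 0, 0, 0]
    - [0, 0, -0.003, 0, 0, 0, 0]
    - [0, 0, -0.004, 0, 0, 0, 0]
    - [0, 0, -0.004, 0, 0, 0, 0]
    - [0, 0, -0.004, 0, 0, 0, 0]
    - [0, 0, -0.004, 0, 0, 0, 0]
    - [0, 0, -0.004, 0, 0, 0, 0]

```text
time_s: 36.28
tcp_pos: [0.5925, -0.201, 0.1754]
tcp_rot: [2.143, 2.297, 0.0]
ft_force: [-0.8, -0.1, 0.5]
grip_width: 0.0096
grip_force: 39.4
```

Request:
drive_tool:
  deltas:
    - [0, 0, -0.001, 0, 0, 0, 0]
    - [0, 0, -0.001, 0, 0, 0, 0]
    - [0, 0, -0.001, 0, 0, 0, 0.2]
    - [0, 0, -0.001, 0, 0, 0, 0.4]
    - [0, 0, -0.001, 0, 0, 0, 0.4]
    - [0, 0, -0.001, 0, 0, 0, 0.4]
    - [0, 0, -0.001, 0, 0, 0, 0.4]
    - [0, 0, -0.001, 0, 0, 0, 0.4]

```text
time_s: 36.95
tcp_pos: [0.5924, -0.201, 0.1744]
tcp_rot: [-2.143, -2.297, 0.0]
ft_force: [-0.9, 0.1, -0.4]
grip_width: 0.0346
grip_force: 0.0
```

Request:
drive_tool:
  deltas:
    - [0, 0, 0.03, 0, 0, 0, 0.4]
    - [0, 0, 0.06, 0, 0, 0, 0.4]
    - [0, 0, 0.1, 0, 0, 0, 0.4]
    - [-0.05, 0, 0.1, 0, 0, 0, 0.4]
    - [-0.1, 0, 0.1, 0, 0, 0, 0.6]
    - [-0.15, 0, 0.1, 0, 0, 0, 0.6]
    - [-0.18, 0, 0.1, 0, 0, 0, 0.6]
    - [-0.18, 0, 0.1, 0, 0, 0, 0.6]

```text
time_s: 37.62
tcp_pos: [0.4454, -0.201, 0.2554]
tcp_rot: [2.144, 2.294, 0.0]
ft_force: [-0.7, 0.7, 0.4]
grip_width: 0.0508
grip_force: 0.0
```

Run:
```python
from m import *
S=cam('side');T=cam('top')
a=cv2.resize(T['pixels'][240:300,165:285],(800,400),interpolation=cv2.INTER_CUBIC)
b=cv2.resize(S['pixels'][280:380,255:355],(200,200),interpolation=cv2.INTER_CUBIC)
c=cv2.resize(S['pixels'][80:280,280:480],(300,200),interpolation=cv2.INTER_CUBIC)
d=cv2.resize(S['pixels'][220:380,130:330],(300,200),interpolation=cv2.INTER_CUBIC)
cv2.imwrite('pics/c9.png',np.vstack([a,np.hstack([b,c,d])])[:,:,::-1])
for n,c in(('top',T),('side',S)):
    show(n+' yellow',blobs(c['pixels'],(23,150,120),(35,255,255),3))
    show(n+' red',blobs(c['pixels'],(0,150,80),(5,255,255),3)+blobs(c['pixels'],(174,150,80),(180,255,255),3))
print(bot.get_obs()['tcp_pos'])
```

```text
top yellow
   [182.2 262.8] 27 [182.1 262.8] [3.6 6.7] 26.6
   [243.9 269.1] 25 [244. 269.] [4. 6.] 90.0
   [115.5 277.1] 21 [115.8 277.3] [2.8 6.4] 45.0
   [161.6 359.6] 26 [161.5 359.5] [7. 3.] 90.0
top red
   [161.  178.2] 47 [160.9 178.4] [9.8 4.8] 21.8
   [180.  188.5] 4 [180.  188.5] [0.4 3.6] 26.6
   [176.  192.8] 6 [175.9 192.8] [1.3 2.7] 63.4
   [168.1 195.8] 14 [167.5 195.5] [ 1. 11.] 90.0
   [258.9 259.9] 8 [259. 260.] [2. 2.] 90.0
   [130.5 274.5] 8 [130.5 274.5] [1.4 2.8] 45.0
   [331.2 291. ] 297 [331.3 291.2] [10.7 28.3] 8.1
   [171.4 350.8] 5 [171.5 351. ] [2. 1.] 90.0
side yellow
   [321.2 298.2] 20 [321.2 298.1] [3.1 5.4] 26.6
   [284.5 339.7] 23 [284.5 339.8] [6.4 3.3] 56.3
   [367.6 394.7] 27 [367.7 394.7] [7.4 3.3] 31.0
   [258.1 402.3] 25 [258.1 402.3] [7.  3.2] 71.6
side red
   [367.9 278.5] 164 [367.8 278.4] [23.3  7.2] 26.6
   [186.5 329.7] 6 [186.4 329.7] [0.7 5.4] 68.2
   [189.2 334.7] 29 [189.4 334.8] [3.  9.9] 60.3
   [268.7 349.7] 3 [268.8 349.8] [0.7 1.4] 45.0
   [358.5 403.5] 4 [358.5 403.5] [1. 1.] 90.0
[ 0.44808515 -0.20112281  0.25514193]
```

View pics/c9.png

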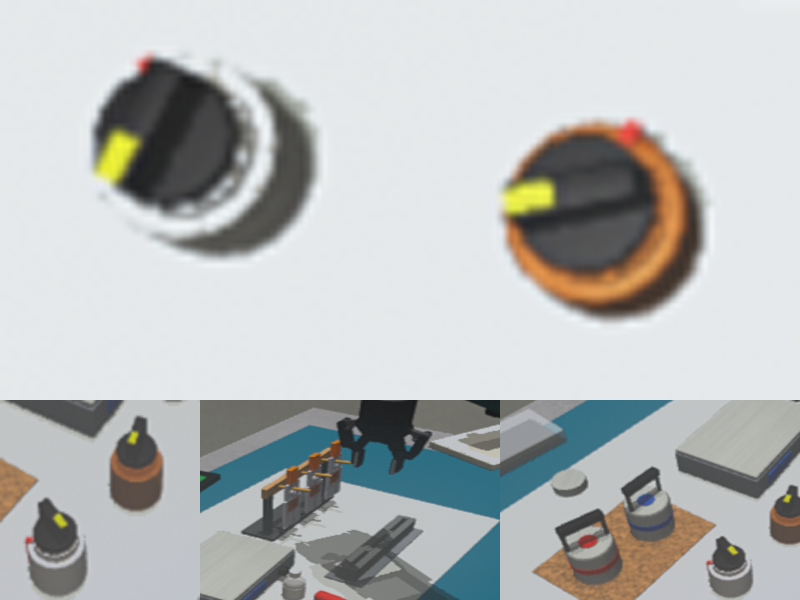

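All three plates hang on their pegs, and the canisters stand on the mat. In the crop, the amber wing runs from the yellow end (504,202) to (636,178) with the red mark at (630,130). The white wing runs from (107,178) to (167,62) with the red mark at (145,65).

Run:
```python
from m import *
S=cam('side');T=cam('top')
g=lambda x,y,z:onz(T,165+x/6.667,240+y/6.667,z)[:2]
ang=lambda d:np.degrees(np.arctan2(d[1],d[0])).round(1)
for n,y,o,sh,red,yt,ys in(('amber',(504,202),(636,177.5),(599,214),(630,131),(243.9,269.05),(321.2,298.2)),('white',(107.5,178.5),(167,61.5),(183,147),(145,64),(182.2,262.8),(284.5,339.7))):
    Y=g(*y,.102);O=g(*o,.102);c=(Y+O)/2;C=g(*sh,.064);R=g(*red,.064)
    print(n,'wing c',c.round(4),'len',np.hypot(*(Y-O)).round(4),'dir',ang(Y-O),'shoulder c',C.round(4),'red dir',ang(R-c),ang(R-C),np.hypot(*(R-c)).round(4))
    x,e=tri(T,yt,S,ys);print('  yellow',x.round(4),round(e,4),'onz side',onz(S,*ys,.102).round(4),'top',onz(T,*yt,.102).round(4))
print(bot.get_obs()['qpos'])
```

```text
amber wing c [0.4114 0.1371] len 0.038 dir 106.8 shoulder c [0.4097 0.1339] red dir -20.6 -12.7 0.0257
  yellow [0.4091 0.1491 0.105 ] 0.0013 onz side [0.4112 0.1472 0.102 ] top [0.4089 0.1494 0.102 ]
white wing c [0.418  0.2627] len 0.037 dir 162.3 shoulder c [0.4162 0.2597] red dir 29.6 33.2 0.0251
  yellow [0.4084 0.267  0.1048] 0.0013 onz side [0.4104 0.2658 0.102 ] top [0.4081 0.2676 0.102 ]
[-4.72927837e-01 -2.94745428e-01  1.78821639e+00  4.12909992e-05
  1.64792613e+00 -5.42101158e-01]
```

Request:
drive_tool:
  deltas:
    - [-0.023, 0.211, 0, 0, 0, 0.145, 0.6]
    - [-0.023, 0.211, 0, 0, 0, 0.145, 0.6]
    - [-0.023, 0.211, 0, 0, 0, 0.145, 0.6]
    - [-0.023, 0.211, 0, 0, 0, 0.145, 0.6]
    - [-0.023, 0.211, 0, 0, 0, 0.145, 0.6]
    - [-0.023, 0.211, 0, 0, 0, 0.145, 0.6]
    - [-0.023, 0.211, 0, 0, 0, 0.145, 0.6]
    - [-0.023, 0.211, 0, 0, 0, 0.145, 0.6]

```text
time_s: 38.48
tcp_pos: [0.4305, -0.033, 0.2542]
tcp_rot: [-2.01, -2.414, 0.001]
ft_force: [-0.7, 0.2, -0.8]
grip_width: 0.0514
grip_force: 0.0
```

Request:
drive_tool:
  deltas:
    - [-0.023, 0.211, -0.02, 0, 0, 0.145, 0.6]
    - [-0.023, 0.211, -0.05, 0, 0, 0.145, 0.6]
    - [-0.023, 0.211, -0.1, 0, 0, 0.145, 0.6]
    - [-0.023, 0.211, -0.14, 0, 0, 0.145, 0.6]
    - [-0.023, 0.211, -0.14, 0, 0, 0.145, 0.6]
    - [-0.023, 0.211, -0.14, 0, 0, 0.145, 0.6]
    - [-0.023, 0.211, -0.14, 0, 0, 0.145, 0.6]
    - [-0.023, 0.211, -0.14, 0, 0, 0.145, 0.6]

```text
time_s: 39.15
tcp_pos: [0.4124, 0.1357, 0.1432]
tcp_rot: [1.869, 2.525, -0.001]
ft_force: [-0.7, -0.3, 0.5]
grip_width: 0.0516
grip_force: 0.0
```

Run:
```python
from m import *
S=cam('side');p=bot.get_obs()['tcp_pos'];print(p)
cv2.imwrite('pics/c10.png',cv2.resize(S['pixels'][230:370,250:390],(560,560),interpolation=cv2.INTER_CUBIC)[:,:,::-1])
for q in (p,[.411,.1365,.102],[.411,.1365,.079]): print((proj(S,q)-[250,230])*4)
```

```text
[0.41272992 0.13554089 0.14401465]
[295.98091418 200.53282413]
[297.3602602  259.43757596]
[297.136708   288.67505612]
```

View pics/c10.png

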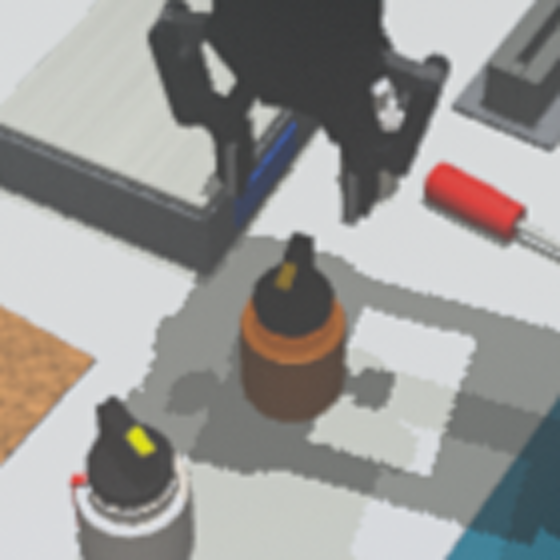

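The side crop shows the open fingers straddling the amber wing, centred near (294,262), where predicted. I lower, grip and turn.

Request:
drive_tool:
  deltas:
    - [-0.002, 0.001, -0.02, 0, 0, 0, 0.6]
    - [-0.002, 0.001, -0.04, 0, 0, 0, 0.6]
    - [-0.002, 0.001, -0.06, 0, 0, 0, 0.6]
    - [-0.002, 0.001, -0.075, 0, 0, 0, 0.6]
    - [-0.002, 0.001, -0.081, 0, 0, 0, 0.6]
    - [-0.002, 0.001, -0.081, 0, 0, 0, 0.6]
    - [-0.002, 0.001, -0.081, 0, 0, 0, 0]
    - [-0.002, 0.001, -0.081, 0, 0, 0, 0]
  force: 30

```text
time_s: 39.87
tcp_pos: [0.4107, 0.1374, 0.0789]
tcp_rot: [1.868, 2.525, 0.002]
ft_force: [-0.0, 0.1, 0.0]
grip_width: 0.0277
grip_force: 0.0
```

Request:
drive_tool:
  deltas:
    - [0, 0, 0, 0, 0, 0, 0]
    - [0, 0, 0, 0, 0, 0, 0]
    - [0, 0, 0, 0, 0, 0, 0]
    - [0, 0, 0, 0, 0, 0, 0]
    - [0, 0, 0, 0, 0, 0, 0]
    - [0, 0, 0, 0, 0, 0, 0]
    - [0, 0, 0, 0, 0, 0, 0]
    - [0, 0, 0, 0, 0, 0, 0]

```text
time_s: 40.53
tcp_pos: [0.4126, 0.138, 0.0793]
tcp_rot: [1.865, 2.522, 0.009]
ft_force: [23.0, 5.6, -7.2]
grip_width: 0.0115
grip_force: 35.4
```

```bash
python3 -c "
from h import *
o=bot.get_obs()
for k in('tcp_pos','ft_force','moment','grip_width','grip_force'):print(k,o[k])"
```

```text
tcp_pos [0.41259221 0.13803032 0.07933747]
ft_force [23.01210901  5.64768513 -7.18623776]
moment [ 0.71773905 -3.44576281  0.01150547]
grip_width 0.011495848861632381
grip_force 35.44205188751221
```

Request:
drive_tool:
  deltas:
    - [0.001, 0, 0, 0, 0, 0, 0]
    - [0.002, 0.001, 0, 0, 0, 0, 0]
    - [0.0025, 0.001, 0, 0, 0, 0, 0]
    - [0.0025, 0.001, 0, 0, 0, 0, 0]
    - [0.0025, 0.001, 0, 0, 0, 0, 0]
    - [0.0025, 0.001, 0, 0, 0, 0, 0]
    - [0.0025, 0.001, 0, 0, 0, 0, 0]
    - [0.0025, 0.001, 0, 0, 0, 0, 0]

```text
time_s: 41.2
tcp_pos: [0.413, 0.1382, 0.0792]
tcp_rot: [1.867, 2.524, 0.003]
ft_force: [2.6, -2.9, 4.8]
grip_width: 0.0112
grip_force: 37.2
```

Request:
drive_tool:
  deltas:
    - [0, 0, 0, 0, 0, -0.11, 0]
    - [0, 0, 0, 0, 0, -0.22, 0]
    - [0, 0, 0, 0, 0, -0.33, 0]
    - [0, 0, 0, 0, 0, -0.44, 0]
    - [0, 0, 0, 0, 0, -0.55, 0]
    - [0, 0, 0, 0, 0, -0.66, 0]
    - [0, 0, 0, 0, 0, -0.77, 0]
    - [0, 0, 0, 0, 0, -0.88, 0]

```text
time_s: 41.87
tcp_pos: [0.4137, 0.1382, 0.0792]
tcp_rot: [2.615, 1.737, 0.006]
ft_force: [12.1, -2.8, -0.3]
grip_width: 0.0112
grip_force: 36.4
```

```bash
python3 -c "
from h import *
o=bot.get_obs()
for k in('tcp_pos','tcp_rot','ft_force','moment','grip_width','grip_force'):print(k,o[k])"
```

```text
tcp_pos [0.41371905 0.13824476 0.07917956]
tcp_rot [2.61496497 1.73663234 0.00642457]
ft_force [12.07140664 -2.76486066 -0.28354789]
moment [-0.33448567 -2.00415469  0.08773829]
grip_width 0.01123856420761799
grip_force 36.3907116651535
```

Request:
drive_tool:
  deltas:
    - [0.001, 0, 0, 0, 0, -0.11, 0]
    - [0.001, 0, 0, 0, 0, -0.22, 0]
    - [0.001, 0, 0, 0, 0, -0.33, 0]
    - [0.001, 0, 0, 0, 0, -0.44, 0]
    - [0.001, 0, 0, 0, 0, -0.55, 0]
    - [0.001, 0, 0, 0, 0, -0.66, 0]
    - [0.001, 0, 0, 0, 0, -0.77, 0]
    - [0.001, 0, 0, 0, 0, -0.88, 0]

```text
time_s: 42.53
tcp_pos: [0.4144, 0.1378, 0.0792]
tcp_rot: [3.049, 0.748, 0.007]
ft_force: [10.7, -7.2, 1.5]
grip_width: 0.0114
grip_force: 36.7
```

Request:
drive_tool:
  deltas:
    - [0, 0, 0, 0, 0, -0.1, 0]
    - [0, 0, 0, 0, 0, -0.2, 0]
    - [0, 0, 0, 0, 0, -0.3, 0]
    - [0, 0, 0, 0, 0, -0.4, 0]
    - [0, 0, 0, 0, 0, -0.5, 0]
    - [0, 0, 0, 0, 0, -0.6, 0]
    - [0, 0, 0, 0, 0, -0.7, 0]
    - [0, 0, 0, 0, 0, -0.75, 0]

```text
time_s: 43.2
tcp_pos: [0.4146, 0.1372, 0.0792]
tcp_rot: [3.135, -0.17, 0.008]
ft_force: [12.3, -13.7, 1.7]
grip_width: 0.0111
grip_force: 36.7
```

```bash
python3 -c "
from h import *
o=bot.get_obs()
for k in('qpos','tcp_pos','tcp_rot','ft_force','moment','grip_width','grip_force'):print(k,o[k])"
```

```text
qpos [ 0.26349011 -0.35030343  2.11685355 -0.00353839  1.37094018  1.94333735]
tcp_pos [0.41461872 0.13721939 0.07918853]
tcp_rot [ 3.13496366 -0.17001173  0.00781985]
ft_force [ 12.31222001 -13.71705809   1.69697585]
moment [-2.17809404 -1.94630889  0.11921456]
grip_width 0.011096371725419206
grip_force 36.66980445384979
```

Request:
drive_tool:
  deltas:
    - [0.001, -0.001, 0, 0, 0, -0.02, 0]
    - [0.001, -0.001, 0, 0, 0, -0.05, 0]
    - [0.001, -0.001, 0, 0, 0, -0.08, 0]
    - [0.001, -0.001, 0, 0, 0, -0.11, 0]
    - [0.001, -0.001, 0, 0, 0, -0.14, 0]
    - [0.001, -0.001, 0, 0, 0, -0.17, 0]
    - [0.001, -0.001, 0, 0, 0, -0.2, 0]
    - [0.001, -0.001, 0, 0, 0, -0.2, 0]

```text
time_s: 43.87
tcp_pos: [0.4147, 0.1369, 0.0792]
tcp_rot: [3.114, -0.411, 0.005]
ft_force: [3.4, -8.3, 5.4]
grip_width: 0.0111
grip_force: 37.2
```

```bash
python3 -c "
from h import *
o=bot.get_obs()
for k in('tcp_pos','tcp_rot','ft_force','moment','grip_width','grip_force'):print(k,o[k])"
```

```text
tcp_pos [0.41474867 0.1369276  0.0791634 ]
tcp_rot [ 3.11389246 -0.41076196  0.00500564]
ft_force [ 3.36236071 -8.34596994  5.43063689]
moment [-1.25856531 -0.61537824 -0.04203606]
grip_width 0.011110643168902177
grip_force 37.23322570323944
```

Request:
drive_tool:
  deltas:
    - [0, 0, 0, 0, 0, -0.03, 0]
    - [0, 0, 0, 0, 0, -0.06, 0]
    - [0, 0, 0, 0, 0, -0.09, 0]
    - [0, 0, 0, 0, 0, -0.12, 0]
    - [0, 0, 0, 0, 0, -0.15, 0]
    - [0, 0, 0, 0, 0, -0.18, 0]
    - [0, 0, 0, 0, 0, -0.2, 0]
    - [0, 0, 0, 0, 0, -0.2, 0]

```text
time_s: 44.53
tcp_pos: [0.4148, 0.1368, 0.0792]
tcp_rot: [3.072, -0.65, 0.005]
ft_force: [3.6, -10.0, 7.2]
grip_width: 0.0115
grip_force: 69.7
```

```bash
python3 -c "
from h import *
o=bot.get_obs()
for k in('tcp_pos','tcp_rot','ft_force','moment','grip_width','grip_force'):print(k,o[k])"
```

```text
tcp_pos [0.41475989 0.13682271 0.07923688]
tcp_rot [ 3.07249164 -0.65048663  0.00548696]
ft_force [ 3.58747097 -9.98585054  7.15138219]
moment [-1.60895244 -0.57761471  1.76557697]
grip_width 0.011517773194383518
grip_force 69.68865344300866
```

The turning moment jumped to 1.8 N m at the hard stop, after about 124°, as predicted from the marks. Cap A is home, so I release and go to the white jar.

Request:
drive_tool:
  deltas:
    - [0, 0, 0, 0, 0, 0, 0.3]
    - [0, 0, 0, 0, 0, 0, 0.6]
    - [0, 0, 0, 0, 0, 0, 0.6]
    - [0, 0, 0, 0, 0, 0, 0.6]
    - [0, 0, 0, 0, 0, 0, 0.6]
    - [0, 0, 0.03, 0, 0, 0, 0.6]
    - [0, 0, 0.06, 0, 0, 0, 0.6]
    - [0, 0, 0.1, 0, 0, 0, 0.6]

```text
time_s: 45.2
tcp_pos: [0.4129, 0.1372, 0.1573]
tcp_rot: [3.072, -0.651, -0.004]
ft_force: [0.3, 0.6, -0.1]
grip_width: 0.0511
grip_force: 0.0
```

Request:
drive_tool:
  deltas:
    - [0, 0, 0.03, 0, 0, 0.15, 0.6]
    - [0, 0, 0.03, 0, 0, 0.3, 0.6]
    - [0, 0, 0.03, 0, 0, 0.45, 0.6]
    - [0, 0, 0.03, 0, 0, 0.6, 0.6]
    - [0, 0, 0.03, 0, 0, 0.75, 0.6]
    - [0, 0, 0.03, 0, 0, 0.9, 0.6]
    - [0, 0, 0.03, 0, 0, 1, 0.6]
    - [0, 0, 0.03, 0, 0, 1, 0.6]

```text
time_s: 45.87
tcp_pos: [0.4136, 0.1375, 0.1817]
tcp_rot: [-3.087, -0.58, 0.0]
ft_force: [0.4, 0.2, -0.4]
grip_width: 0.051
grip_force: 0.0
```

Request:
drive_tool:
  deltas:
    - [0, 0.05, 0, 0, 0, 0.15, 0.6]
    - [0, 0.1, 0, 0, 0, 0.3, 0.6]
    - [0.007, 0.15, 0, 0, 0, 0.45, 0.6]
    - [0.007, 0.155, 0, 0, 0, 0.6, 0.6]
    - [0.007, 0.155, 0, 0, 0, 0.75, 0.6]
    - [0.007, 0.155, 0, 0, 0, 0.9, 0.6]
    - [0.007, 0.155, 0, 0, 0, 1, 0.6]
    - [0.007, 0.155, 0, 0, 0, 1, 0.6]

```text
time_s: 46.53
tcp_pos: [0.4192, 0.2616, 0.1816]
tcp_rot: [-2.633, -1.714, 0.0]
ft_force: [0.2, 0.6, -0.4]
grip_width: 0.0512
grip_force: 0.0
```

Request:
drive_tool:
  deltas:
    - [0, 0, 0, 0, 0, 0.15, 0.6]
    - [0, 0, 0, 0, 0, 0.3, 0.6]
    - [0, 0, 0, 0, 0, 0.45, 0.6]
    - [0, 0, 0, 0, 0, 0.6, 0.6]
    - [0, 0, 0, 0, 0, 0.75, 0.6]
    - [0, 0, 0, 0, 0, 0.9, 0.6]
    - [0, 0, 0, 0, 0, 1, 0.6]
    - [0, 0, 0, 0, 0, 1, 0.6]

```text
time_s: 47.2
tcp_pos: [0.4192, 0.2614, 0.1817]
tcp_rot: [-1.779, -2.589, 0.0]
ft_force: [-0.0, -0.5, -0.3]
grip_width: 0.0512
grip_force: 0.0
```

Request:
drive_tool:
  deltas:
    - [0, 0, 0, 0, 0, 0.15, 0.6]
    - [0, 0, 0, 0, 0, 0.3, 0.6]
    - [0, 0, 0, 0, 0, 0.45, 0.6]
    - [0, 0, 0, 0, 0, 0.6, 0.6]
    - [0, 0, 0, 0, 0, 0.75, 0.6]
    - [0, 0, 0, 0, 0, 0.9, 0.6]
    - [0, 0, 0, 0, 0, 1, 0.6]
    - [0, 0, 0, 0, 0, 1, 0.6]

```text
time_s: 47.87
tcp_pos: [0.4192, 0.2614, 0.1817]
tcp_rot: [-0.655, -3.072, 0.0]
ft_force: [-0.2, -0.3, -0.1]
grip_width: 0.0516
grip_force: 0.0
```

Run:
```python
from m import *
S=cam('side');T=cam('top');o=bot.get_obs();print(o['tcp_pos'],o['tcp_rot'],o['qpos'])
show('top y',blobs(T['pixels'],(20,120,80),(35,255,255),3))
show('side y',blobs(S['pixels'],(20,120,80),(35,255,255),3))
print('red side',proj(S,[.4147+.012*np.cos(-.31),.1368+.012*np.sin(-.31),.102]))
```

```text
[0.41923317 0.26138246 0.18169545] [-6.62384148e-01 -3.07091875e+00  2.37221889e-05] [ 5.05853364e-01 -2.69981708e-01  1.88582771e+00  2.10836789e-05
  1.52579370e+00 -6.40061747e-01]
top y
   [430.5 170. ] 6 [430.5 170. ] [5. 0.] 180.0
   [453. 171.] 11 [453. 171.] [10.  0.] 180.0
   [462.5 171. ] 4 [462.5 171. ] [3. 0.] 180.0
   [480. 172.] 3 [480. 172.] [2. 0.] 180.0
   [486.5 172. ] 8 [486.5 172. ] [7. 0.] 180.0
   [505. 173.] 3 [505. 173.] [2. 0.] 180.0
   [513. 173.] 11 [513. 173.] [10.  0.] 180.0
   [536.5 174. ] 18 [536.5 174. ] [17.  0.] 180.0
   [439.7 177.7] 3 [439.8 177.8] [0.7 1.4] 45.0
   [482.7 180.4] 7 [482.5 180.5] [1.4 2.8] 45.0
   [526.1 182.9] 14 [526. 183.] [4. 2.] 90.0
   [440.8 198.4] 37 [441. 198.] [14.  2.] 90.0
   [484.5 199.5] 38 [484.5 199.5] [15.   2.3] 84.3
   [528.2 201.1] 33 [528.  201.5] [13.  2.] 90.0
   [252.5 262.2] 36 [252.5 262. ] [4.5 7.6] 26.6
   [115.6 277. ] 22 [115.7 276.9] [2.8 7. ] 38.7
side y
   [319.4 290.9] 17 [319.3 290.8] [5.7 2.1] 45.0
   [284.5 340. ] 24 [284.5 340. ] [6.7 3.1] 56.3
   [367.8 394.8] 34 [367.8 394.8] [8.3 3.9] 33.7
   [258.3 402.5] 30 [258.2 402.4] [7.2 3.6] 63.4
red side [319.13817203 290.5337246 ]
```

Cap A's yellow mark now lies where the home position predicts, (319,291) in the side view. Now I grip cap B.

Request:
drive_tool:
  deltas:
    - [0.002, 0.001, -0.03, 0, 0, 0.05, 0.6]
    - [0.002, 0.001, -0.06, 0, 0, 0.096, 0.6]
    - [0.002, 0.001, -0.09, 0, 0, 0.096, 0.6]
    - [0.002, 0.001, -0.115, 0, 0, 0.096, 0.6]
    - [0.002, 0.001, -0.128, 0, 0, 0.096, 0.6]
    - [0.002, 0.001, -0.128, 0, 0, 0.096, 0.6]
    - [0.002, 0.001, -0.128, 0, 0, 0.096, 0.3]
    - [0.002, 0.001, -0.128, 0, 0, 0.096, 0]
  force: 30

```text
time_s: 48.63
tcp_pos: [0.4214, 0.2625, 0.0808]
tcp_rot: [0.537, 3.094, 0.002]
ft_force: [0.1, -0.6, 0.2]
grip_width: 0.0275
grip_force: 0.0
```

Request:
drive_tool:
  deltas:
    - [0, 0, 0, 0, 0, 0, 0]
    - [0, 0, 0, 0, 0, 0, 0]
    - [0, 0, 0, 0, 0, 0, 0]
    - [0, 0, 0, 0, 0, 0, 0]
    - [0, 0, 0, 0, 0, 0, 0]
    - [0, 0, 0, 0, 0, 0, 0]
    - [0, 0, 0, 0, 0, 0, 0]
    - [0, 0, 0, 0, 0, 0, 0]

```text
time_s: 49.3
tcp_pos: [0.4214, 0.2624, 0.0808]
tcp_rot: [0.536, 3.094, 0.001]
ft_force: [-1.2, -2.0, 6.9]
grip_width: 0.0116
grip_force: 33.8
```

```bash
python3 -c "
from h import *
o=bot.get_obs()
for k in('tcp_pos','tcp_rot','ft_force','moment','grip_width','grip_force'):print(k,o[k])"
```

```text
tcp_pos [0.42136931 0.26236229 0.08081956]
tcp_rot [5.35705293e-01 3.09400687e+00 1.31084478e-03]
ft_force [-1.16201278 -2.04820219  6.94552046]
moment [-0.49193687  0.30656413  0.05541124]
grip_width 0.011580033542669498
grip_force 33.77634108066559
```

Request:
drive_tool:
  deltas:
    - [0, 0, 0, 0, 0, -0.11, 0]
    - [0, 0, 0, 0, 0, -0.22, 0]
    - [0, 0, 0, 0, 0, -0.33, 0]
    - [0, 0, 0, 0, 0, -0.44, 0]
    - [0, 0, 0, 0, 0, -0.55, 0]
    - [0, 0, 0, 0, 0, -0.66, 0]
    - [0, 0, 0, 0, 0, -0.77, 0]
    - [0, 0, 0, 0, 0, -0.88, 0]

```text
time_s: 49.97
tcp_pos: [0.4209, 0.2617, 0.0808]
tcp_rot: [1.558, 2.727, -0.001]
ft_force: [-8.0, -10.0, 12.5]
grip_width: 0.0113
grip_force: 34.7
```

Request:
drive_tool:
  deltas:
    - [0, 0, 0, 0, 0, -0.11, 0]
    - [0, 0, 0, 0, 0, -0.22, 0]
    - [0, 0, 0, 0, 0, -0.33, 0]
    - [0, 0, 0, 0, 0, -0.44, 0]
    - [0, 0, 0, 0, 0, -0.55, 0]
    - [0, 0, 0, 0, 0, -0.66, 0]
    - [0, 0, 0, 0, 0, -0.77, 0]
    - [0, 0, 0, 0, 0, -0.88, 0]

```text
time_s: 50.63
tcp_pos: [0.4201, 0.2616, 0.0808]
tcp_rot: [-2.39, -2.038, 0.004]
ft_force: [-16.6, -11.0, 15.8]
grip_width: 0.0115
grip_force: 35.3
```

Request:
drive_tool:
  deltas:
    - [-0.002, -0.001, 0.001, 0, 0, -0.1, 0]
    - [-0.002, -0.001, 0.001, 0, 0, -0.2, 0]
    - [-0.002, -0.001, 0.001, 0, 0, -0.3, 0]
    - [-0.002, -0.001, 0.001, 0, 0, -0.4, 0]
    - [-0.002, -0.001, 0.001, 0, 0, -0.5, 0]
    - [-0.002, -0.001, 0.001, 0, 0, -0.6, 0]
    - [-0.002, -0.001, 0.001, 0, 0, -0.7, 0]
    - [-0.002, -0.001, 0.001, 0, 0, -0.8, 0]

```text
time_s: 51.3
tcp_pos: [0.4191, 0.2618, 0.0809]
tcp_rot: [-2.902, -1.2, -0.0]
ft_force: [-4.1, 2.1, 2.1]
grip_width: 0.0112
grip_force: 33.2
```

Request:
drive_tool:
  deltas:
    - [0, 0, 0, 0, 0, -0.03, 0]
    - [0, 0, 0, 0, 0, -0.06, 0]
    - [0, 0, 0, 0, 0, -0.1, 0]
    - [0, 0, 0, 0, 0, -0.14, 0]
    - [0, 0, 0, 0, 0, -0.17, 0]
    - [0, 0, 0, 0, 0, -0.2, 0]
    - [0, 0, 0, 0, 0, -0.2, 0]
    - [0, 0, 0, 0, 0, -0.2, 0]

```text
time_s: 51.97
tcp_pos: [0.419, 0.2619, 0.0809]
tcp_rot: [-2.985, -0.976, 0.0]
ft_force: [-5.7, 3.1, 2.3]
grip_width: 0.0111
grip_force: 33.3
```

```bash
python3 -c "
from h import *
o=bot.get_obs()
for k in('tcp_pos','tcp_rot','ft_force','moment','grip_width','grip_force'):print(k,o[k])"
```

```text
tcp_pos [0.41897031 0.26190078 0.08086506]
tcp_rot [-2.98502261e+00 -9.75550644e-01  6.91151976e-06]
ft_force [-5.65371573  3.06702848  2.29569111]
moment [ 0.52200187  1.13562825 -0.01167684]
grip_width 0.011065978765799338
grip_force 33.31284999847412
```

Request:
drive_tool:
  deltas:
    - [0, 0, 0, 0, 0, -0.03, 0]
    - [0, 0, 0, 0, 0, -0.06, 0]
    - [0, 0, 0, 0, 0, -0.1, 0]
    - [0, 0, 0, 0, 0, -0.14, 0]
    - [0, 0, 0, 0, 0, -0.17, 0]
    - [0, 0, 0, 0, 0, -0.2, 0]
    - [0, 0, 0, 0, 0, -0.2, 0]
    - [0, 0, 0, 0, 0, -0.2, 0]

```text
time_s: 52.63
tcp_pos: [0.4189, 0.262, 0.0809]
tcp_rot: [-3.052, -0.74, -0.0]
ft_force: [-6.6, 3.5, 2.4]
grip_width: 0.0115
grip_force: 51.7
```

```bash
python3 -c "
from h import *
o=bot.get_obs()
for k in('tcp_pos','tcp_rot','ft_force','moment','grip_width','grip_force'):print(k,o[k])"
```

```text
tcp_pos [0.41893818 0.26196513 0.08089993]
tcp_rot [-3.05198842e+00 -7.40343649e-01 -5.47784007e-05]
ft_force [-6.64050657  3.462323    2.38402091]
moment [0.54094447 1.07637012 1.1545742 ]
grip_width 0.011492845556537009
grip_force 51.746295620687306
```

The stop is reached. I nudge a bit more, release, rise and move clear for the final check.

Request:
drive_tool:
  deltas:
    - [0, 0, 0, 0, 0, -0.03, 0]
    - [0, 0, 0, 0, 0, -0.06, 0]
    - [0, 0, 0, 0, 0, -0.07, 0]
    - [0, 0, 0, 0, 0, -0.07, 0]
    - [0, 0, 0, 0, 0, -0.07, 0.3]
    - [0, 0, 0, 0, 0, -0.07, 0.6]
    - [0, 0, 0, 0, 0, -0.07, 0.6]
    - [0, 0, 0, 0, 0, -0.07, 0.6]

```text
time_s: 53.3
tcp_pos: [0.4194, 0.2613, 0.0803]
tcp_rot: [3.073, 0.654, 0.001]
ft_force: [-0.3, 0.1, -0.3]
grip_width: 0.051
grip_force: 0.0
```

Request:
drive_tool:
  deltas:
    - [0, 0, 0, 0, 0, 0, 0.6]
    - [0, 0, 0.03, 0, 0, 0, 0.6]
    - [0, 0, 0.07, 0, 0, 0, 0.6]
    - [0, 0, 0.11, 0, 0, 0, 0.6]
    - [0, 0, 0.15, 0, 0, 0, 0.6]
    - [0, 0, 0.19, 0, 0, 0, 0.6]
    - [0, 0, 0.22, 0, 0, 0, 0.6]
    - [0, 0, 0.22, 0, 0, 0, 0.6]

```text
time_s: 53.97
tcp_pos: [0.4203, 0.2619, 0.2617]
tcp_rot: [-3.071, -0.653, -0.01]
ft_force: [1.3, -0.3, 0.4]
grip_width: 0.0513
grip_force: 0.0
```

Request:
drive_tool:
  deltas:
    - [0, -0.05, 0, 0, 0, 0, 0.6]
    - [0, -0.1, 0, 0, 0, 0, 0.6]
    - [0, -0.15, 0, 0, 0, 0, 0.6]
    - [0, -0.2, 0, 0, 0, 0, 0.6]
    - [0, -0.25, 0, 0, 0, 0, 0.6]
    - [0, -0.3, 0, 0, 0, 0, 0.6]
    - [0, -0.35, 0, 0, 0, 0, 0.6]
    - [0, -0.4, 0, 0, 0, 0, 0.6]

```text
time_s: 54.63
tcp_pos: [0.4186, -0.0605, 0.2559]
tcp_rot: [3.073, 0.654, 0.001]
ft_force: [-0.2, 1.0, -0.8]
grip_width: 0.0508
grip_force: 0.0
```

Request:
drive_tool:
  deltas:
    - [0, -0.02, 0, 0, 0, 0, 0.6]
    - [0, -0.04, 0, 0, 0, 0, 0.6]
    - [0, -0.06, 0, 0, 0, 0, 0.6]
    - [0, -0.08, 0, 0, 0, 0, 0.6]
    - [0, -0.1, 0, 0, 0, 0, 0.6]
    - [0, -0.1, 0, 0, 0, 0, 0.6]
    - [0, -0.1, 0, 0, 0, 0, 0.6]
    - [0, -0.1, 0, 0, 0, 0, 0.6]

```text
time_s: 55.3
tcp_pos: [0.4192, -0.1382, 0.2558]
tcp_rot: [-3.072, -0.654, 0.0]
ft_force: [0.3, 0.8, -0.9]
grip_width: 0.0513
grip_force: 0.0
```

Run:
```python
from m import *
S=cam('side');T=cam('top')
a=cv2.resize(T['pixels'][140:300,100:300],(480,384),interpolation=cv2.INTER_CUBIC)
b=cv2.resize(S['pixels'][90:410,130:450],(320,384),interpolation=cv2.INTER_CUBIC)
cv2.imwrite('pics/c11.png',np.hstack([a,b])[:,:,::-1])
print(bot.get_obs()['tcp_pos'])
```

```text
[ 0.41928585 -0.13797121  0.25606476]
```

View pics/c11.png

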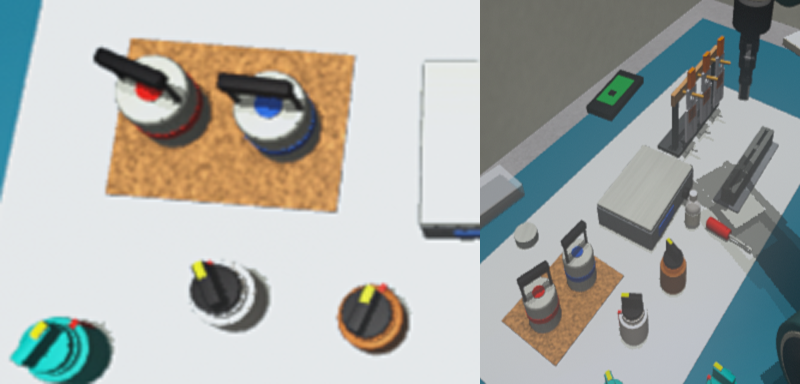

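The final view shows both canisters upright on the mat at (160,95) and (275,110). All three plates hang on their pegs. Both yellow marks sit over their red marks (the small offset is parallax from the height), and the bystanders are untouched.

```bash
python3 -c "
from cell import job
print(job.sign_off())"
```

```text
the job is handed in; nothing more can be done
None
```

The job is done and handed in at about 55 s: both canisters stand upright on the mat, all three plates hang one to a peg, and both jar caps are turned clockwise to their stops; sign-off returned no verdict.

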